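Pack the aluminium kit case and draw its lid shut with the hook pole

ROBOT

A 6-joint arm with a two-finger parallel gripper is mounted at the origin on the work surface. World frame = base frame: x ahead of the robot, y to its left, z up, the work surface at z = 0. Lengths are in m, angles in rad, forces in N, time in s.
With the tool pointing down it reaches from about 0.375 to 0.925 m from the base axis. Payload 5.7 kg.
Tool frame: the origin (TCP) lies on the centre line of the jaws, within the pads' length; the fingertips stand 8 mm ahead of it and the grasp point (between the pads) lies 11 mm behind it; x points along the fingers, y is the direction in which the jaws open and shut, and the axes are right-handed (so a half turn about x gives the same grasp; the last joint's range is limited). The gripper opens to 88 mm and grips with 3 to 60 N. Pads are 20 mm wide; open, the fingers measure 115 mm over their backs; the gripper's body (75 mm by 178 mm) begins 61 mm behind the grasp point.
Start: joints at [1.019, 0.359, 1.51, -0, 1.272, -0.115], TCP at [0.254, 0.544, 0.231] pointing down, gripper open.
Joint ranges: [-2.97, 2.97], [-1.01, 2.36], [0.21, 2.38], [-0.96, 4.11], [0.2, 2.71], [-2.98, 2.98]. Speed limits (rad/s): [2.39, 2.39, 3.14, 3.14, 3.14, 3.14].

INTERFACE

Orientations are given as a unit quaternion [w, x, y, z].
In Python, from plant import ctrl gives the robot as it stands.
- The arm moves only by the tool move_arm, never from a script. Its argument "series" is a list that holds one entry, the list of rows, each a list of 7 numbers: the turn, a rotation vector about the world's x, y, z in degrees, then the shift along the world's x, y, z in cm, then the opening, from 0 (shut) to 1 (fully open). In form: [[[rx, ry, rz, dx, dy, dz, hand], ...]]. A call has exactly 8 rows; each row shifts and turns the commanded pose from where the row before left it; what a row does not reach is not made up. A row lasts 1/8 s, in which the tool goes at most 62.5 mm and 10.7 degrees, less where a joint would pass 70% of its speed; a pose out of reach is approached as far as the arm can. A call is refused whole if a number of a shift passes 6.25 or a number of a turn 10.7, either way. A call with a gripper value outside its range is refused whole. The fingers move at their own pace and stop on an object; the grip force is fixed at half the most. Time passes only in rows, so rows that do not move let the fingers close, or fill a call up. It gives the time, the measured TCP pose, the force and the opening at its end, in the units of the state.
- ctrl.get_obs(): the state, without advancing time (a new reading comes with each control period).
- ctrl.snapshot(name): name is "scene" or "top" or "wrist"; returns (picture, depth): 480x640x3 uint8, red, green, blue; 480x640 float32, m along the optical axis (not along the pixel's ray), 0 where there is no reading.
- ctrl.get_calibration(name): a dict with "fovy" (degrees; the focal length in pixels is half the picture's height over the tangent of half this angle, whatever the lens; pixels are square), "cx", "cy" (the principal point, pixels), "k1" (the pictures are not rectified: a ray, as slopes to the right and down, at radius r is drawn at 1 + k1 r^2 times it, then the intrinsics apply), "R" (3x3) and "t" (3): a world point X has camera coordinates R X + t; the wrist camera has in their place "mount" (4x4, takes a point from camera to tool coordinates, whose origin is the TCP and whose axes are the tool frame's). Camera axes: x right, y down, z forward; pixel columns grow to the right and rows downward; lengths in m; the calibration is good to about 2 mm. A picture is of the moment at which its call begins: read the wrist's pose just before it. get_calibration takes no time and is no camera call.
- ctrl.finish_job(): hands the job in, once; it reports no verdict.
The state is a dict: "clock": time; "qpos": joint angles; "qd": joint speeds; "joint_efforts": joint torques, N m; "tool_pos": TCP position; "eef_rot": TCP orientation; "force": force on the tool from outside, world axes, zero at the start; "ft_torque": the same for the moment, N m; "width": finger opening in m.
Only numpy, scipy, OpenCV 4.12 (cv2) and the standard library are available. Lean on these libraries where they do the work, as an engineer would, in place of code of your own. Each camera call takes 0.05 s, during which the arm holds its last target.

TASK

Pack the blue and the orange kit box upright, flat on the floor of the aluminium case, side by side so both fit. Then take the hook pole from its rest, put its hook through the red ring eye on the raised lid, and with the hook still in the eye draw the lid fully shut; unhook the pole and lay it down flat on the glass shelf. Never touch the lid or its eye with the gripper or arm, do not take the lid below about half open before the hook is in, and leave the bowl, whistle and flask alone.

Things in the scene. Friction and masses are not known exactly. Their poses are not given: they have to be found in the camera images.
- case: open aluminium case fixed to the shelf, outside 158 (its x) x 164 (its y) x 102 mm high, walls 4 mm, floor 4 to 5 mm thick, inside 150 x 156 mm. Origin: centre of its underside. Its +x points away from the robot to the hinge side, +z up
- lid_hinge (a point): middle of the lid's hinge line, at (81, 0, 104) mm in the case's frame; the line runs along the case's y
- lid: aluminium lid, plate 160 x 166 x 5 mm. Origin on the hinge line, y along it; -x runs to the free edge (x = -160 mm), +z is the outer face. The angle of its z from vertical is the opening: 0 shut (level on the rim), 1.2 to 1.42 rad at the start, leaning over the case towards its front; largest 1.9. A stiff hinge (0.3 N m) holds it where left; about 2 N at the eye moves it
- eye (a point): centre of the hole of the red ring eye on the middle of the lid's free edge, 187 mm from the hinge line (-187, 0, 2.5 mm in the lid's frame). Hole 36 mm across, ring bar 7 mm thick, ring 50 mm outside. The ring stands square to the lid's plane, so its hole runs along the lid's y, parallel to the hinge
- blue_box: blue kit box 100 (x) x 62 (y) x 55 mm high with a white grip fin on top: fin 60 mm long along x, 18 mm wide (y), from 55 to 89 mm above the underside. Origin: centre of the underside, z up. About 0.25 kg
- orange_box: orange kit box 100 (x) x 78 (y) x 55 mm high with a black grip fin on top: fin 60 mm long along x, 18 mm wide (y), from 55 to 89 mm above the underside. Origin: centre of the underside, z up. About 0.25 kg
- pole: loose hook pole, 0.14 kg, x along the shaft to the hook, origin mid-grip at the balance point. Black grip bar 16 (y) x 26 (z) mm, x -80 to 30; 10 mm rod on to x 95, where a yellow 8 mm prong sticks out along +y for 52 mm, 13 mm ball at its tip. On its rest the pole slopes 25 deg, hook end up and away from the robot, prong level to the left. Laid flat, grip's 16 mm face down, origin 13 mm up
- hook (a point): point on the prong 24 mm out from the shaft axis, at (95, 24, 0) mm in the pole's frame
- rest: fixed wooden rest of the pole, base 180 x 50 x 8 mm, origin under the base; the pole's origin lies 105 mm above it. 18 mm cheeks and an end stop hold the pole at pole x -90 to -54 mm, a small fork at 54 to 66 mm; in between it is free. Lift it out square to the shaft or straight up
- bowl: loose white ceramic bowl, 104 mm across, 50 mm high, origin under its centre
- whistle: loose green whistle, 65 mm long (x), 20 mm wide, 26 mm high, origin under its middle
- flask: loose upright green flask, 64 mm across, 170 mm high, origin under its centre
Not all that is in view belongs to the job. Of the things that look like the orange_box, the middle-sized one is meant.

How it is judged:
On the way, in this order (a step that is already met when the one before it is completed fails the run):
1. both kit boxes stand flat on the case floor with the lid still raised (over 0.7 rad) (z of each of blue_box, orange_box in the frame of case below 0.014 m and horizontal distance between each of blue_box, orange_box and case below 0.08 m and angle between each of blue_box, orange_box's own z axis and vertical below 0.1 rad and angle between lid's own z axis and vertical above 0.7 rad), for 0.2 s.
2. the hook is through the eye with the lid still raised (over 0.7 rad) (distance between hook and eye below 0.03 m and y of hook in the frame of eye between -0.02 and 0.022 m and x of hook in the frame of eye between -0.018 and 0.018 m and z of hook in the frame of eye between -0.018 and 0.018 m and angle between lid's own z axis and vertical above 0.7 rad), for 0.1 s.
3. the lid is shut (under 0.06 rad) with the hook still in the eye (angle between lid's own z axis and vertical below 0.06 rad and distance between hook and eye below 0.034 m and y of hook in the frame of eye above -0.026 m), for 0.1 s.
At the end, for the whole second after the job is handed in: The lid is shut (within 0.06 rad), both kit boxes stand upright and flat on the case floor (within 14 mm of the underside's height and 0.1 rad), and the pole lies flat and still on the shelf (grip middle below 25 mm, hook below 35 mm) (angle between lid's own z axis and vertical below 0.06 rad and z of each of blue_box, orange_box in the frame of case below 0.014 m and horizontal distance between each of blue_box, orange_box and case below 0.08 m and angle between each of blue_box, orange_box's own z axis and vertical below 0.1 rad and height (world z) of pole below 0.025 m and height (world z) of hook below 0.035 m and linear speed of pole below 0.03 m/s); the robot touches nothing.
It fails at once if the gripper or arm touches the lid or its eye (over 2 N) (contact force between any of the fingers, the arm and lid above 2 N).
It fails at once if the flask is moved over 20 mm or tipped (distance of flask from where it was at the start of the episode above 0.02 m or angle between flask's own z axis and vertical above 0.3 rad).
It fails at once if the bowl or the whistle is moved over 20 mm (distance of any of bowl, whistle from where it was at the start of the episode above 0.02 m).
It also fails if it takes over 72 s, if anything falls off the work surface, if the arm or the gripper's body presses on something with over 40 N, if the wrist force passes 120 N, or if a joint passes its speed limit or range.

## Working session

There is one attempt and no reset: what is moved stays moved. The work goes in short steps, Python scripts to look and compute and a tool call to move; the robot and the scene stay as the last step left them, time stands still between calls to the robot, and variables do not carry over. Pictures are saved under pics/ and viewed, and the job is handed in when it is done.

Besides the shell and the picture viewer there is one more tool, called after "Call:" as name(argument=value, ...) on one line, values as JSON. move_arm: Moves the arm, as the interface text tells. Its arguments: {"type":"object","properties":{"series":{"type":"array"}},"required":["series"]}

```bash
ls; mkdir -p pics; cat > h.py <<'E'
import numpy as np, cv2
from scipy.spatial.transform import Rotation as Ro
from plant import ctrl
def snap(n,f):
    o=ctrl.get_obs(); p,d=ctrl.snapshot(n); cv2.imwrite('pics/%s.png'%f,p[:,:,::-1]); np.savez('pics/%s.npz'%f,p=p,d=d,tp=o['tool_pos'],q=o['eef_rot']); return p,d
def cam(n,f=None):
    c=ctrl.get_calibration(n); F=240/np.tan(np.radians(c['fovy'])/2)
    if n=='wrist':
        z=np.load('pics/%s.npz'%f); q=z['q']; Rt=Ro.from_quat([q[1],q[2],q[3],q[0]]).as_matrix(); M=np.array(c['mount'])
        Rc=Rt@M[:3,:3]; o=Rt@M[:3,3]+z['tp']
    else:
        R=np.array(c['R']); Rc=R.T; o=-R.T@np.array(c['t'])
    return F,c['cx'],c['cy'],c['k1'],Rc,o
def rays(C,uv):
    F,cx,cy,k1,Rc,o=C; uv=np.atleast_2d(uv).astype(float)
    K=np.array([[F,0,cx],[0,F,cy],[0,0,1]])
    s=cv2.undistortPoints(uv[:,None],K,np.array([k1,0,0,0,0.]))[:,0]
    return np.c_[s,np.ones(len(s))]
def onz(C,uv,z):
    r=rays(C,uv)@C[4].T; o=C[5]; return o+r*((z-o[2])/r[:,2])[:,None]
def pts(C,uv,d):
    uv=np.atleast_2d(uv); dd=d[uv[:,1].astype(int),uv[:,0].astype(int)]
    return (rays(C,uv)*dd[:,None])@C[4].T+C[5]
def proj(C,X):
    F,cx,cy,k1,Rc,o=C; X=np.atleast_2d(X); c=(X-o)@Rc; s=c[:,:2]/c[:,2:]; r=(s**2).sum(1)[:,None]; s=s*(1+k1*r); return s*F+[cx,cy]
E
python3 - <<'E'
from h import *
for n in('scene','top','wrist'):
    snap(n,n+'0'); C=cam(n,n+'0'); print(n,C[0],C[3],C[5],C[4][:,2])
o=ctrl.get_obs(); print(o)
E
```

```text
pics
scene 461.1998885188745 -0.07304624560011133 [0.88343361 0.42297626 0.75720065] [-0.4718709  -0.45332058 -0.75619991]
top 473.3313283653119 -0.10015702162459864 [0.44362778 0.04478555 1.08403881] [ 0.05283099 -0.0249081  -0.99829278]
wrist 352.35128105578565 -0.05539459925818999 [0.18016586 0.57791993 0.38342739] [ 0.26465795 -0.12562274 -0.95612504]
{'clock': 0.15, 'qpos': array([ 1.01890892e+00,  3.59333000e-01,  1.51120298e+00, -2.15321314e-05,
        1.27251954e+00, -1.15107640e-01]), 'qd': array([ 0.00161274, -0.00135196, -0.00105706,  0.00052316, -0.00145312,
        0.00110219]), 'joint_efforts': array([ 1.17837859e-03, -5.15744734e+01, -2.71013367e+01,  6.77790097e-02,
        3.03810043e-02, -9.46894147e-05]), 'tool_pos': array([0.25354564, 0.54319703, 0.22999931]), 'eef_rot': array([ 0.69014914,  0.15270704,  0.690474  , -0.15368922]), 'force': array([ 0.27241508,  0.07239987, -0.12215295]), 'ft_torque': array([ 0.00068569, -0.02237402,  0.00315279]), 'width': 0.08813834024697569}
```

View pics/scene0.png

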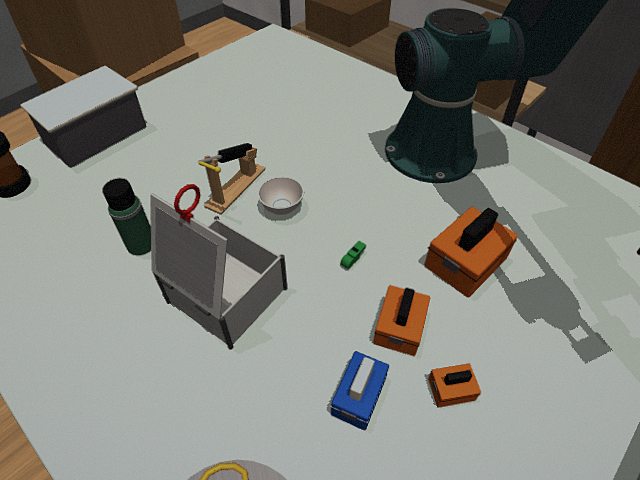

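View pics/top0.png

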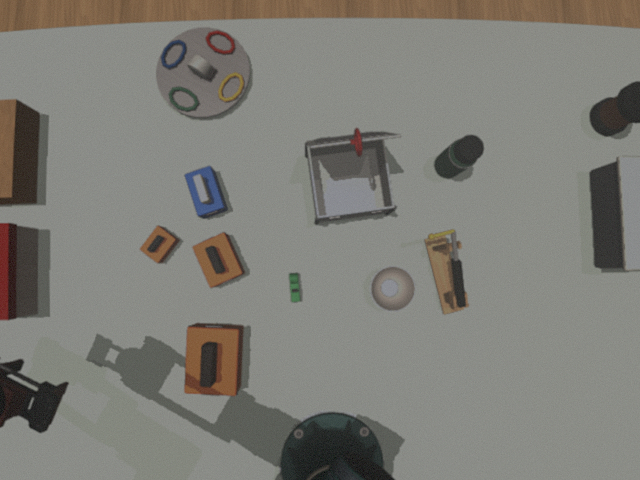

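View pics/wrist0.png

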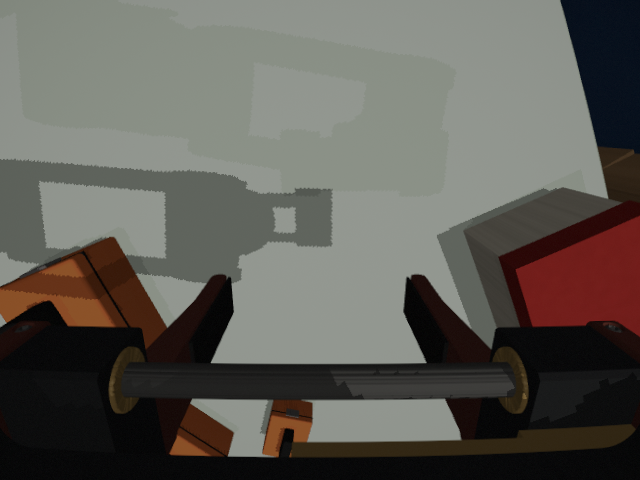

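The top view shows three orange boxes: large at (212,360), middle at (218,260) and small at (158,244). The middle one fits, so I'll check its size and look at a crop. Blue is at (206,192), the case at (350,178), the red eye at (357,142), the pole and rest at (447,272), the bowl at (393,288), the whistle at (295,287) and the flask at (458,157).

```bash
python3 - <<'E'
from h import *
z=np.load('pics/top0.npz'); p,d=z['p'],z['d']; C=cam('top')
cv2.imwrite('pics/crop1.png',cv2.resize(p[150:330,120:480,::-1],None,fx=2.2,fy=2.2,interpolation=cv2.INTER_CUBIC))
cv2.imwrite('pics/crop2.png',cv2.resize(p[110:330,300:490,::-1],None,fx=2.7,fy=2.7,interpolation=cv2.INTER_CUBIC))
s=np.load('pics/scene0.npz')['p']
cv2.imwrite('pics/crop3.png',cv2.resize(s[130:350,90:320,::-1],None,fx=2.7,fy=2.7,interpolation=cv2.INTER_CUBIC))
vv,uu=np.mgrid[0:480,0:640]
uv=np.c_[uu.ravel(),vv.ravel()]
P=pts(C,uv,d).reshape(480,640,3)
np.save('pics/P.npy',P)
print('table z',np.median(P[300:330,300:350,2]))
def rect(name,u0,v0,u1,v1,zl,zh):
    m=np.zeros((480,640),bool); m[v0:v1,u0:u1]=True; m&=(P[:,:,2]>zl)&(P[:,:,2]<zh)
    X=P[m]; r=cv2.minAreaRect((X[:,:2]*1000).astype(np.float32)); print(name,m.sum(),'z',np.median(X[:,2]),r, X[:,:2].mean(0))
for n,b in dict(large=(170,310,255,405),mid=(185,225,250,292),small=(135,220,185,270),blue=(178,160,232,222)).items():
    rect(n,*b,.03,.065); rect(n+' fin',*b,.07,.15); 
rect('smallfin',135,220,185,270,.04,.09)
E
```

```text
table z -0.0005451319433902313
large 240 z 0.0493602396238052 ((276.4322509765625, 217.81515502929688), (180.55868530273438, 87.86995697021484), 34.794620513916016) [0.27812586 0.21885163]
large fin 3525 z 0.07866494269676894 ((252.701171875, 253.5475311279297), (112.58021545410156, 145.6585235595703), 86.66168212890625) [0.25469653 0.25070916]
mid 1447 z 0.05426966563984159 ((466.9359436035156, 242.96095275878906), (104.945556640625, 79.4649429321289), 23.56975746154785) [0.4660459  0.23968225]
mid fin 283 z 0.0876133711595466 ((466.4423522949219, 243.08352661132812), (60.19858169555664, 19.265905380249023), 23.649545669555664) [0.46691104 0.24183931]
small 743 z 0.03735645399356624 ((504.6573181152344, 379.5494689941406), (54.70472717285156, 71.22660064697266), 52.720027923583984) [0.50413172 0.37732725]
small fin 0 z nan ((0.0, 0.0), (0.0, 0.0), 0.0) [nan nan]
blue 1060 z 0.05430672443117701 ((618.802734375, 270.5633544921875), (102.40943145751953, 63.91740798950195), 17.43532943725586) [0.61550465 0.26592606]
blue fin 259 z 0.0878503281999502 ((619.3458251953125, 269.4543151855469), (60.01848220825195, 18.98301887512207), 16.86396598815918) [0.61912938 0.26849307]
smallfin 168 z 0.0580824816078096 ((505.06842041015625, 375.8359069824219), (49.59677505493164, 61.7376823425293), 46.734535217285156) [0.50296469 0.37749571]
  return _methods._mean(a, axis=axis, dtype=dtype,
  ret = ret.dtype.type(ret / rcount)
<stdin>:14: RuntimeWarning: Mean of empty slice.
  ret = um.true_divide(
```

View pics/crop1.png

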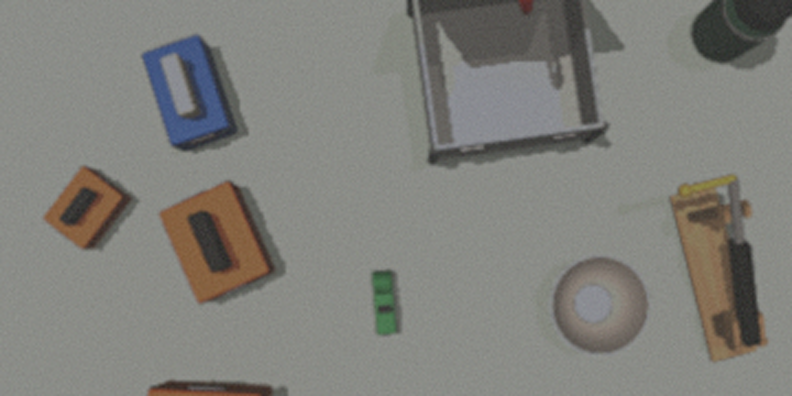

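View pics/crop2.png

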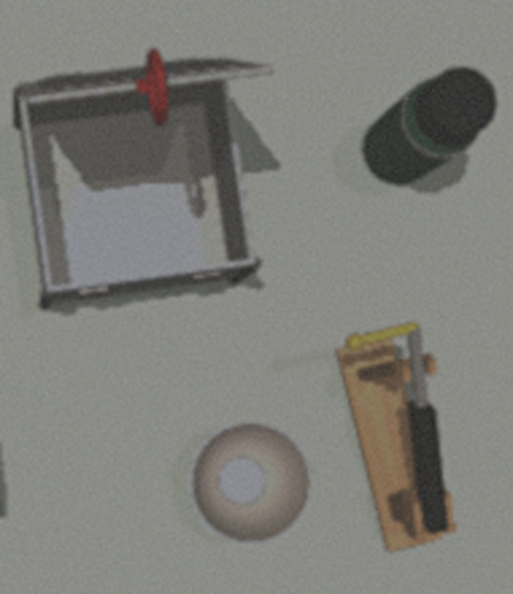

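View pics/crop3.png

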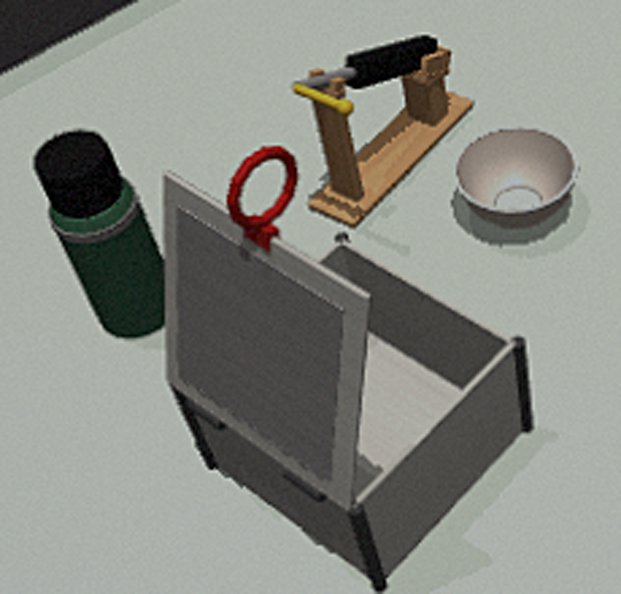

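Crop 1 confirms it: the middle orange box measures 100×78 mm, so it is the one meant. Next I'll fit the case, lid, eye and pole.

```bash
python3 - <<'E'
from h import *
P=np.load('pics/P.npy'); p=np.load('pics/top0.npz')['p'].astype(int)
C=cam('top')
m=np.zeros((480,640),bool); m[120:226,300:405]=True
Q=m&(P[...,2]>.096)&(P[...,2]<.108)
X=P[Q]; print('rim',Q.sum(),X.min(0),X.max(0))
im=np.zeros((480,640),np.uint8); im[Q]=255
cv2.imwrite('pics/rim.png',cv2.resize(im[110:240,290:420],None,fx=4,fy=4,interpolation=cv2.INTER_NEAREST))
r=cv2.minAreaRect((X[:,:2]*1000).astype(np.float32)); print(r, cv2.boxPoints(r))
# lid points
Lm=m&(P[...,2]>.12)&(P[...,2]<.27); L=P[Lm]; print('lid',len(L))
red=m&(p[...,0]>1.6*p[...,1])&(p[...,0]>60); R_=P[red]; print('red',red.sum(),R_.mean(0),R_.min(0),R_.max(0))
m2=np.zeros((480,640),bool); m2[225:320,420:475]=True
blk=m2&(p.sum(2)<120)&(P[...,2]>.06); B=P[blk]; print('grip',len(B),B.mean(0)); u,s,v=np.linalg.svd(B-B.mean(0)); print(s,v[0],v[2]); t=(B-B.mean(0))@v[0]; print(t.min(),t.max(), B.mean(0)+v[0]*t.min(),B.mean(0)+v[0]*t.max())
yel=m2&(p[...,0]>1.5*p[...,2])&(p[...,1]>1.35*p[...,2])&(P[...,2]>.11); Y=P[yel]; print('yel',len(Y),Y.mean(0),np.median(Y,0)); u,s,v=np.linalg.svd(Y-Y.mean(0)); t=(Y-Y.mean(0))@v[0]; print(v[0],t.min(),t.max(),Y.mean(0)+v[0]*t.min(),Y.mean(0)+v[0]*t.max())
# scene yellow/black/red
s=np.load('pics/scene0.npz'); ps=s['p'].astype(int); Cs=cam('scene'); vv,uu=np.mgrid[0:480,0:640]; Ps=pts(Cs,np.c_[uu.ravel(),vv.ravel()],s['d']).reshape(480,640,3); np.save('pics/Ps.npy',Ps)
ms=np.zeros((480,640),bool); ms[140:230,150:270]=True
red=ms&(ps[...,0]>2*ps[...,1])&(ps[...,0]>70)&(ps[...,0]>2*ps[...,2]); R_=Ps[red]; print('sred',len(R_),np.median(R_,0),R_.min(0),R_.max(0))
blk=ms&(ps.sum(2)<120)&(uu>205)&(Ps[...,2]>.06); B=Ps[blk]; u,S,v=np.linalg.svd(B-B.mean(0)); print('sgrip',len(B),B.mean(0),v[0])
t=(B-B.mean(0))@v[0];print(B.mean(0)+v[0]*t.min(),B.mean(0)+v[0]*t.max())
yel=ms&(ps[...,0]>1.8*ps[...,2])&(ps[...,1]>1.6*ps[...,2])&(Ps[...,2]>.1); Y=Ps[yel]; u,S,v=np.linalg.svd(Y-Y.mean(0)); t=(Y-Y.mean(0))@v[0];print('syel',len(Y),np.median(Y,0),v[0],Y.mean(0)+v[0]*t.min(),Y.mean(0)+v[0]*t.max())
E
```

```text
rim 525 [ 0.54433833 -0.14280715  0.09605808] [0.73049857 0.04578197 0.10690634]
((640.170166015625, -47.81092071533203), (173.8951416015625, 171.7850341796875), 6.79240083694458) [[ 543.6742     27.195251]
 [ 563.9916   -143.38408 ]
 [ 736.66614  -122.81709 ]
 [ 716.34875    47.762238]]
lid 723
red 155 [ 0.65897731 -0.04409858  0.28718724] [ 0.63692191 -0.04931701  0.25576846] [ 0.67966475 -0.03592141  0.30866658]
grip 3 [ 0.4316012  -0.2627188   0.11200379]
[3.91968681e-02 1.33738395e-02 3.02660578e-17] [-0.85855045 -0.09193354 -0.50441981] [-0.40232221  0.73066156  0.55160722]
-0.016349453034199126 0.032001576361964844 [ 0.44563803 -0.26121573  0.12025078] [ 0.40412624 -0.26566082  0.09586157]
yel 97 [ 0.50619473 -0.21790054  0.15780713] [ 0.50708928 -0.2194623   0.1482453 ]
[ 0.06639894 -0.27844813 -0.95815334] -0.9647708009955072 0.020275973707705248 [0.44213497 0.05073808 1.0822055 ] [ 0.50754103 -0.22354635  0.13837964]
sred 253 [ 0.66664244 -0.04310767  0.27438648] [ 5.06140959e-01 -3.66910234e-01  3.89394194e-04] [ 0.68501072 -0.03389976  0.30830193]
sgrip 384 [ 0.42094944 -0.26093091  0.10699926] [0.5297876  0.60468371 0.59471229]
[ 0.38473923 -0.30226015  0.06635154] [0.97470922 0.37111393 0.72862148]
syel 190 [ 0.5115904  -0.20623576  0.15010371] [0.51903825 0.66416884 0.53803257] [ 0.46000323 -0.28550936  0.09140398] [1.00424126 0.4109055  0.65555853]
```

View pics/rim.png

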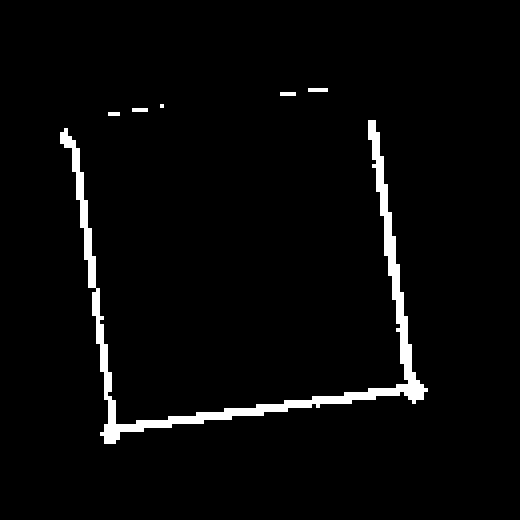

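```bash
cat > fit.py <<'E'
from h import *
P=np.load('pics/P.npy'); p=np.load('pics/top0.npz')['p'].astype(int); C=cam('top')
vv,uu=np.mgrid[0:480,0:640]
m=np.zeros((480,640),bool); m[120:226,300:405]=True
Q=m&(P[...,2]>.096)&(P[...,2]<.108)
def line(sel):
    w=onz(C,np.c_[uu[sel],vv[sel]],.102)[:,:2]; l=cv2.fitLine((w*1000).astype(np.float32),cv2.DIST_HUBER,0,.01,.01).ravel(); return l/[1,1,1000,1000]
cu,cv_=(uu-290)*4,(vv-110)*4
f=line(Q&(cv_>385)&(cu>125)&(cu<400)); l=line(Q&(cv_>150)&(cv_<415)&(cu<118)); r=line(Q&(cv_<370)&(cv_>125)&(cu>360))
for a in (f,l,r): print(a, np.degrees(np.arctan2(a[1],a[0])))
def inter(a,b):
    t=np.linalg.solve(np.c_[a[:2],-b[:2]],b[2:]-a[2:]); return a[2:]+a[:2]*t[0]
A,B=inter(f,l),inter(f,r); print('front corners',A,B,np.linalg.norm(A-B))
ey=(A-B)/np.linalg.norm(A-B); ex=np.array([ey[1],-ey[0]]); cen=(A+B)/2+.077*ex; print('case',cen,np.degrees(np.arctan2(ex[1],ex[0])))
h=cen+.081*ex; print('hinge',h)
# lid
Lm=m&(P[...,2]>.13)&(P[...,2]<.35)
for nm,PP,ps in(('top',P,p),('scene',np.load('pics/Ps.npy'),np.load('pics/scene0.npz')['p'].astype(int))):
    red=(ps[...,0]>1.8*ps[...,1])&(ps[...,0]>1.8*ps[...,2])&(ps[...,0]>60)&(abs(PP[...,0]-.65)<.08)&(abs(PP[...,1]+.045)<.05)&(PP[...,2]>.2)
    X=PP[red]; c=np.c_[(X[:,:2]-h)@ex,(X[:,:2]-h)@ey,X[:,2]-.104]; print(nm,len(c),c.min(0),c.max(0),np.median(c,0)); 
    X=PP[(abs((PP[...,:2]-h)@ey)<.07)&(abs((PP[...,:2]-h)@ex+.02)<.08)&(PP[...,2]>.125)&(PP[...,2]<.235)&~red]; c=np.c_[(X[:,:2]-h)@ex,(X[:,:2]-h)@ey,X[:,2]-.104]
    l=cv2.fitLine((c[:,[0,2]]*1000).astype(np.float32),cv2.DIST_HUBER,0,.01,.01).ravel(); print(nm,'lid',len(c),np.arctan2(abs(l[1]),-l[0]*np.sign(l[1])),l)
    # pole
    b=(abs(PP[...,0]-.42)<.09)&(abs(PP[...,1]+.25)<.07)&(PP[...,2]>.06)&(PP[...,2]<.2)&(ps.sum(2)<150)&(ps.max(2)-ps.min(2)<25)
    X=PP[b]; print(nm,'grip',len(X),np.median(X,0)); l=cv2.fitLine((X*1000).astype(np.float32),cv2.DIST_HUBER,0,.01,.01).ravel(); t=(X*1000-l[3:])@l[:3]; print(l,np.percentile(t,[1,99]))
    print(np.degrees(np.arctan2(l[1],l[0])),np.degrees(np.arcsin(l[2])))
    y=(abs(PP[...,0]-.5)<.06)&(abs(PP[...,1]+.22)<.07)&(PP[...,2]>.115)&(PP[...,2]<.2)&(ps[...,0]>1.7*ps[...,2])&(ps[...,1]>1.5*ps[...,2])
    X=PP[y]; print(nm,'yel',len(X)); l=cv2.fitLine((X*1000).astype(np.float32),cv2.DIST_HUBER,0,.01,.01).ravel(); t=(X*1000-l[3:])@l[:3]; print(l, [l[3:]+l[:3]*q for q in np.percentile(t,[1,99])])
for nm,cond in(('bowl',(abs(P[...,0]-.42)<.07)&(abs(P[...,1]+.12)<.08)&(P[...,2]>.03)&(P[...,2]<.06)&(uu<418)&(uu>365)&(vv>260)&(vv<315)),('whistle',(uu>285)&(uu<306)&(vv>268)&(vv<306)&(P[...,2]>.01)),('flask',(uu>430)&(uu<490)&(vv>130)&(vv<185)&(P[...,2]>.15)),('rest base',(uu>420)&(uu<472)&(vv>225)&(vv<318)&(P[...,2]>.004)&(P[...,2]<.015))):
    X=P[cond]; print(nm,len(X),cv2.minAreaRect((X[:,:2]*1000).astype(np.float32)),X[:,2].max())
E
python3 fit.py
```

```text
[ 0.11937521 -0.99284923  0.56019324 -0.05710156] -83.1439543404338
[0.99319297 0.1164808  0.62881775 0.03073746] 6.689042374979669
[ 0.99373919  0.11172482  0.64289142 -0.12684579] 6.414753630871957
front corners [0.55073299 0.02157975] [ 0.56957008 -0.13508921] 0.15779733943061738
case [ 0.63660093 -0.04756284] 6.856045659566208
hinge [ 0.71702171 -0.03789345]
top 121 [-0.07677298 -0.00310317  0.15176846] [-0.04033664  0.00767937  0.20466658] [-0.05626016  0.00072718  0.19582284]
top lid 247 1.2419283 [  0.32297188  -0.94640857 -18.80576     80.237854  ]
top grip 192 [ 0.41059092 -0.26846936  0.10751645]
[ 8.8526678e-01  1.9612777e-01  4.2170689e-01  4.0660995e+02
 -2.6879434e+02  1.0610101e+02] [-54.03310133  49.54584574]
12.491909 24.942396
top yel 78
[-2.5721595e-01  9.6600819e-01  2.5850564e-02  5.0716339e+02
 -2.2241081e+02  1.4835513e+02] [array([ 514.06311385, -248.32362504,  147.66170122]), array([ 500.9194787 , -198.96098131,  148.98265503])]
scene 319 [-0.07956804 -0.01001774  0.1463099 ] [-0.03220136  0.00919715  0.20430193] [-0.04972287  0.00124083  0.17424914]
scene li
[... 320 characters left out ...]
256e-01  5.08292328e+02
 -2.18211609e+02  1.48363922e+02] [array([ 508.5981123 , -266.15179276,  143.0775672 ]), array([ 508.16951758, -198.95768942,  150.48704814])]
bowl 572 ((397.8144836425781, -140.12864685058594), (100.25527954101562, 95.10993957519531), 88.79596710205078) 0.054537315451401946
whistle 265 ((409.6290588378906, 73.72064208984375), (38.09508514404297, 80.75508117675781), 74.85503387451172) 1.084038808399037
flask 595 ((560.3912353515625, -139.00408935546875), (51.9213752746582, 432.3812561035156), 39.275638580322266) 1.084038808399037
rest base 1130 ((420.91302490234375, -273.8299865722656), (196.31365966796875, 111.97884368896484), 3.8596067428588867) 0.014849493174482031
```

```bash
cat >> h.py <<'E'
def Rtool(psi,phi,s=1):
    psi,phi=np.radians(psi),np.radians(phi)
    x=np.array([np.sin(phi)*np.cos(psi),np.sin(phi)*np.sin(psi),-np.cos(phi)]); y=s*np.array([-np.sin(psi),np.cos(psi),0]); return np.c_[x,y,np.cross(x,y)]
def now():
    o=ctrl.get_obs(); q=o['eef_rot']; return o,Ro.from_quat([q[1],q[2],q[3],q[0]]).as_matrix(),np.array(o['tool_pos'])
def delta(pos,R):
    o,R0,p0=now(); rv=Ro.from_matrix(R@R0.T).as_rotvec(degrees=True)
    print('t %.2f w %.4f F %s pos %s'%(o['clock'],o['width'],np.round(o['force'],1),np.round(p0,4)))
    print('turn deg',np.round(rv,2),'shift cm',np.round((np.array(pos)-p0)*100,2))
CASE=np.array([.6366,-.0476]); CY=6.8
def Rz(a): a=np.radians(a); return np.array([[np.cos(a),-np.sin(a)],[np.sin(a),np.cos(a)]])
def c2w(x,y,z=0): return np.r_[CASE+Rz(CY)@[x,y],z]
E
python3 - <<'E'
from h import *
C=cam('top')
J=onz(C,[454.1,230.7],.147)[0]; T=onz(C,[430.4,236.3],.147)[0]; G=onz(C,[461.1,306.3],.083)[0]
print('J,T,G',J,T,G, 'shaft yaw',np.degrees(np.arctan2(*(J-G)[1::-1])),'prong yaw',np.degrees(np.arctan2(*(T-J)[1::-1]))-90, np.linalg.norm((J-G)[:2]), np.linalg.norm(T-J))
o,R,p=now(); print(R.round(3))
w=np.array([.4667,.243])+Rz(23.6)@[-.008,0]
for s in(1,-1): delta([*w,.13],Rtool(23.6,20,s))
E
```

```text
J,T,G [ 0.51340355 -0.25132107  0.147     ] [ 0.50298346 -0.20225315  0.147     ] [ 0.35560795 -0.28155388  0.083     ] shaft yaw 10.846132238491336 prong yaw 11.989259118471267 0.16066572572298973 0.05016212329895328
[[-0.001  0.423  0.906]
 [-0.001  0.906 -0.423]
 [-1.    -0.001 -0.   ]]
t 0.15 w 0.0881 F [ 0.3  0.1 -0.1] pos [0.2535 0.5432 0.23  ]
turn deg [ -0.17 -20.62  48.13] shift cm [ 20.58 -30.34 -10.  ]
t 0.15 w 0.0881 F [ 0.3  0.1 -0.1] pos [0.2535 0.5432 0.23  ]
turn deg [  25.09   -0.42 -129.77] shift cm [ 20.58 -30.34 -10.  ]
```

Call:
move_arm(series=[[[0, -2.58, 6.02, 2.57, -3.79, -0.6, 1], [0, -2.58, 6.02, 2.57, -3.79, -0.6, 1], [0, -2.58, 6.02, 2.57, -3.79, -0.6, 0.6], [0, -2.58, 6.02, 2.57, -3.79, -0.6, 0.6], [0, -2.58, 6.02, 2.57, -3.79, -0.6, 0.6], [0, -2.58, 6.02, 2.57, -3.79, -0.6, 0.6], [0, -2.58, 6.02, 2.57, -3.79, -0.6, 0.6], [0, -2.58, 6.02, 2.57, -3.79, -0.6, 0.6]]])

```text
clock: 1.15
tool_pos: [0.4571, 0.2434, 0.183]
eef_rot: [0.801, -0.114, 0.564, 0.167]
force: [1.3, 1.4, -0.4]
width: 0.0527
```

```bash
python3 - <<'E'
from h import *
w=np.array([.4667,.243])+Rz(23.6)@[-.008,0]
delta([*w,.070],Rtool(23.6,20)); print(ctrl.get_obs()['qpos'])
snap('wrist','w1')
E
```

```text
t 1.15 w 0.0527 F [ 1.3  1.4 -0.4] pos [0.4571 0.2434 0.183 ]
turn deg [-0.23 -0.3   0.33] shift cm [  0.23  -0.36 -11.3 ]
[ 0.33415334  0.14810586  2.02020553  0.05074525  0.62925512 -1.67754368]
```

View pics/w1.png

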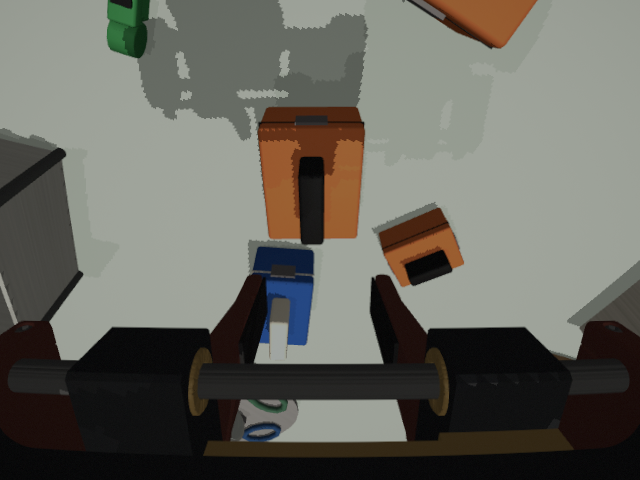

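```bash
cat >> h.py <<'E'
def finpose(f,ztop,name='wrist',lo=.078,hi=.1,box=None):
    z=np.load('pics/%s.npz'%f); C=cam(name,f); vv,uu=np.mgrid[0:480,0:640]
    P=pts(C,np.c_[uu.ravel(),vv.ravel()],z['d']).reshape(480,640,3)
    m=(P[...,2]>lo)&(P[...,2]<hi)&(z['d']>0); 
    if box: m&=(uu>box[0])&(uu<box[2])&(vv>box[1])&(vv<box[3])
    X=P[m]; print(m.sum(),np.median(X[:,2]),cv2.minAreaRect((X[:,:2]*1000).astype(np.float32))); return X
E
python3 - <<'E'
from h import *
finpose('w1',.089,box=(260,100,365,260)); finpose('w1',.089,box=(260,100,365,260),lo=.05,hi=.06)
finpose('w1',.089,box=(250,245,320,350),lo=.05,hi=.06)
E
```

```text
1884 0.08829253057874306 ((466.78021240234375, 243.47314453125), (59.373313903808594, 17.976552963256836), 23.4825382232666)
8928 0.05447424932345023 ((466.7889404296875, 243.56146240234375), (100.08943939208984, 78.3005599975586), 23.078466415405273)
2087 0.05421071894101853 ((617.392822265625, 276.2166748046875), (100.09095764160156, 53.93505859375), 16.007591247558594)
```

Both views agree on the orange box: (466.8, 243.4) mm, yaw 23.4°. Moving down to grasp it.

Call:
move_arm(series=[[[0, 0, 0, 0.25, -0.3, -3, 0.6], [0, 0, 0, 0, 0, -3, 0.6], [0, 0, 0, 0, 0, -3, 0.6], [0, 0, 0, 0, 0, -2.3, 0.6], [0, 0, 0, 0, 0, 0, 0.6], [0, 0, 0, 0, 0, 0, 0], [0, 0, 0, 0, 0, 0, 0], [0, 0, 0, 0, 0, 0, 0]]])

```text
clock: 2.2
tool_pos: [0.4598, 0.242, 0.0711]
eef_rot: [0.801, -0.112, 0.564, 0.166]
force: [-0.0, 0.2, -0.2]
width: 0.0261
```

```bash
python3 - <<'E'
from h import *
delta([*c2w(-.060-.008,-.0337)[:2],.125+.07],Rtool(CY,20))
E
```

```text
t 2.20 w 0.0261 F [-0.   0.2 -0.2] pos [0.4598 0.242  0.0711]
turn deg [ -0.35  -0.26 -16.28] shift cm [ 11.33 -33.11  12.39]
```

Call:
move_arm(series=[[[0, 0, 0, 0, 0, 0, 0], [0, 0, 0, 0, 0, 0, 0], [0, 0, 0, 0, 0, 1.0, 0], [0, 0, 0, 0, 0, 2.3, 0], [0, 0, 0, 0, 0, 3, 0], [0, 0, 0, 0, 0, 3, 0], [0, 0, 0, 0, 0, 3, 0], [0, 0, -2, 0, -1, 0, 0]]])

```text
clock: 3.2
tool_pos: [0.4606, 0.2321, 0.1956]
eef_rot: [0.805, -0.102, 0.564, 0.151]
force: [0.3, -0.0, -3.4]
width: 0.0178
```

```bash
python3 - <<'E'
from h import *
delta([*c2w(-.060-.008,-.0337)[:2],.125+.07],Rtool(CY,20)); snap('wrist','w2');finpose('w2',0,lo=.15,hi=.2,box=(150,50,480,260))
E
```

```text
t 3.20 w 0.0178 F [ 0.3 -0.  -3.4] pos [0.4606 0.2321 0.1956]
turn deg [ -0.39  -0.07 -14.21] shift cm [ 11.24 -32.12  -0.06]
12394 0.17866578065674238 ((433.8077392578125, 222.15594482421875), (32.52470397949219, 78.4476547241211), 20.670143127441406)
```

View pics/w2.png

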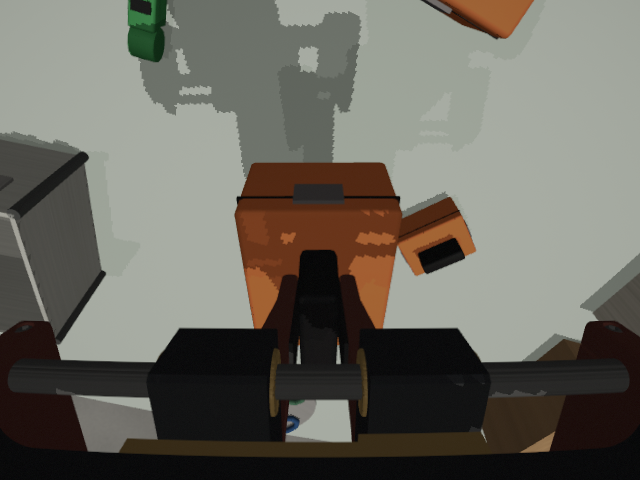

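Call:
move_arm(series=[[[0, 0, -1.78, 1.4, -4.0, 0, 0], [0, 0, -1.78, 1.4, -4.0, 0, 0], [0, 0, -1.78, 1.4, -4.0, 0, 0], [0, 0, -1.78, 1.4, -4.0, 0, 0], [0, 0, -1.78, 1.4, -4.0, 0, 0], [0, 0, -1.78, 1.4, -4.0, 0, 0], [0, 0, -1.78, 1.4, -4.0, 0, 0], [0, 0, -1.78, 1.4, -4.0, 0, 0]]])

```text
clock: 4.25
tool_pos: [0.5695, -0.0894, 0.1905]
eef_rot: [0.815, -0.03, 0.576, 0.05]
force: [0.9, -0.2, -2.4]
width: 0.0181
```

```bash
python3 - <<'E'
from h import *
delta([*c2w(-.020-.008,-.0337)[:2],.125+.07],Rtool(CY,20)); snap('wrist','w3');snap('scene','s3');snap('top','t3')
X=finpose('w3',0,lo=.14,hi=.2,box=(150,50,480,260))
for nm,f in(('top','t3'),('scene','s3')):
    p=np.load('pics/%s.npz'%f); 
E
```

```text
t 4.25 w 0.0181 F [ 0.9 -0.2 -2.4] pos [ 0.5695 -0.0894  0.1905]
turn deg [-0.45 -0.57  0.09] shift cm [4.33 0.51 0.45]
13057 0.17364862835819292 ((541.0611572265625, -92.27522277832031), (32.84090805053711, 78.53701782226562), 6.6125664710998535)
```

View pics/w3.png

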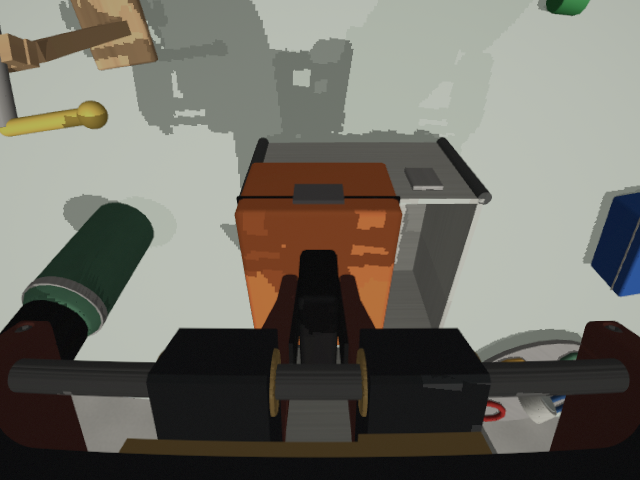

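View pics/s3.png

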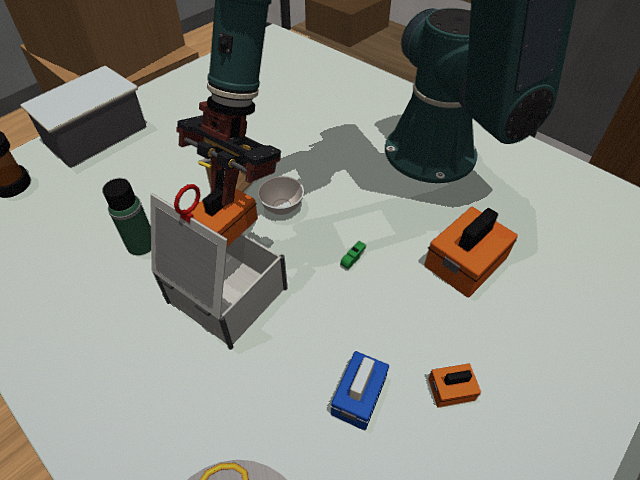

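View pics/t3.png

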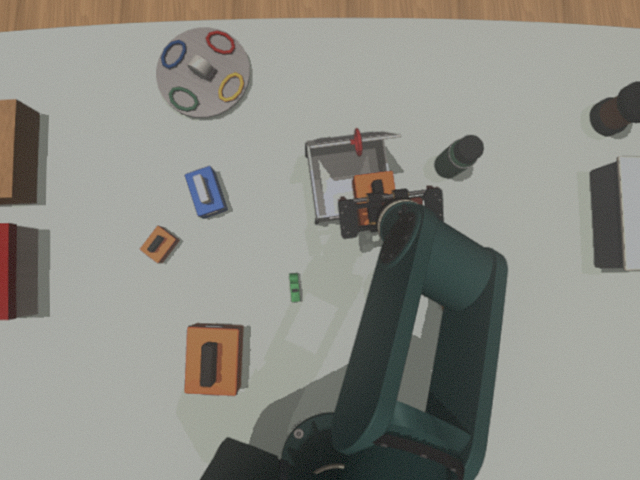

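```bash
python3 - <<'E'
from h import *
C=cam('wrist','w3')
for uv in([485,197],[474,205],[258,143]):
    w=onz(C,uv,.103)[0]; print(w, Rz(-CY)@(w[:2]-CASE))
z=np.load('pics/w3.npz'); vv,uu=np.mgrid[0:480,0:640]
P=pts(C,np.c_[uu.ravel(),vv.ravel()],z['d']).reshape(480,640,3)
c=(P[...,:2]-CASE)@Rz(CY)
for u in(415,440,460): 
    m=(abs(P[:,u,2]-.1025)<.004); print(u,c[m,u],P[m,u,2],np.where(m)[0])
for v in(240,280,310):
    m=(abs(P[v,:,2]-.1025)<.004)&(uu[v]>400)&(uu[v]<520); print(v,c[v,m],P[v,m,2])
    m=(P[v,:,2]<.02)&(uu[v]>390)&(uu[v]<470)&(abs(c[v,:,1])<.08); print('floor',np.median(P[v,m,2]),c[v,m,1].min(),c[v,m,1].max())
E
```

```text
[0.54816228 0.02370191 0.103     ] [-0.07937318  0.08127171]
[0.55519848 0.01845331 0.103     ] [-0.07300793  0.07522692]
[ 0.52749852 -0.13006551  0.103     ] [-0.11809825 -0.06896736]
415 [[-0.07703029  0.03425746]
 [-0.07754891  0.03365334]
 [-0.07699898  0.03364615]
 [-0.07586788  0.03395921]
 [-0.07575879  0.03370899]
 [-0.07443672  0.03412321]
 [-0.07356493  0.03428903]] [0.0987667  0.10100213 0.10140805 0.10083799 0.10198543 0.10111253
 0.1009975 ] [197 198 199 200 201 202 203]
440 [[-0.07836272  0.0511562 ]
 [-0.07713946  0.05161834]
 [-0.07744485  0.05100952]
 [-0.07657748  0.05122096]
 [-0.07604928  0.051196  ]
 [-0.07557435  0.05113463]
 [-0.0740479   0.05179435]
 [-0.07399996  0.05143968]
 [ 0.0462028   0.0771032 ]
 [ 0.04766621  0.07743597]
 [ 0.0477234   0.07713393]
 [ 0.04846979  0.07714297]
 [ 0.0509009   0.07790581]
 [ 0.05076689  0.07751984]
 [ 0.05185438  0.07767953]
 [ 0.05279716  0.07777415]
 [ 0.0545659   0.07823356]
 [ 0.05650695  0.07876635]
 [ 0.05864967  0.0793848 ]
 [ 0.0598095   0.07956878]
 [ 0.05963107  0.07916662]] [0.09980217 0.09906291 0.10093714 0.10
[... 1835 characters left out ...]
oor 0.0038121835071044385 0.05544561081342232 0.07798313797704128
280 [[ 0.00108558  0.07750007]
 [ 0.00028683  0.07788584]
 [ 0.00010754  0.07861516]
 [-0.00027076  0.07922999]
 [-0.0003463   0.08001549]
 [-0.00017585  0.08094266]] [0.09984747 0.10069433 0.10089729 0.10130708 0.10140227 0.10124189]
floor 0.019844683890497927 0.05016857130778951 0.05465526460350514
310 [[0.03703278 0.07756234]
 [0.03572328 0.07783166]
 [0.03583916 0.0787752 ]
 [0.03614352 0.07981099]
 [0.0368402  0.08104051]
 [0.03620672 0.08162226]] [0.10034472 0.10151654 0.10143509 0.10118807 0.10059635 0.1011739 ]
  return _methods._mean(a, axis=axis, dtype=dtype,
  ret = ret.dtype.type(ret / rcount)
Traceback (most recent call last):
ValueError: zero-size array to reduction operation minimum which has no identity
```

Call:
move_arm(series=[[[-0.2, -0.3, 0, 1.5, 0.16, 0.1, 0], [-0.2, -0.3, 0, 1.5, 0.16, 0, 0], [0, 0, 0, 1.5, 0.16, 0, 0], [0, 0, 0, 0, 0, 0, 0], [0, 0, 0, 0, 0, -2, 0], [0, 0, 0, 0, 0, -2.5, 0], [0, 0, 0, 0, 0, -2.5, 0], [0, 0, 0, 0, 0, 0, 0]]])

```text
clock: 5.4
tool_pos: [0.6142, -0.0825, 0.122]
eef_rot: [0.818, -0.034, 0.572, 0.049]
force: [-1.0, 1.0, -2.9]
width: 0.0175
```

```bash
python3 - <<'E'
from h import *
delta([*c2w(-.020-.0085,-.0337)[:2],.0755],Rtool(CY,20)); snap('wrist','w4')
X=finpose('w4',0,lo=.08,hi=.14,box=(150,50,480,260))
C=cam('wrist','w4')
z=np.load('pics/w4.npz'); vv,uu=np.mgrid[0:480,0:640]
P=pts(C,np.c_[uu.ravel(),vv.ravel()],z['d']).reshape(480,640,3); c=(P[...,:2]-CASE)@Rz(CY)
p=z['p'].astype(int); m=(p[...,0]>1.5*p[...,1])&(p[...,0]>2*p[...,2])&(vv>150)&(vv<262)&(uu>200)&(uu<430)&(P[...,2]>.02)
t=m&(P[...,2]>np.median(P[m][:,2])-.004)
print('top z',np.median(P[t][:,2]),np.percentile(c[t],[1,99],axis=0))
print('front rim x',np.median(c[(abs(P[...,2]-.101)<.003)&(vv<260)&(c[...,0]<-.07)],0))
E
```

```text
t 5.40 w 0.0175 F [-1.   1.  -2.9] pos [ 0.6142 -0.0825  0.122 ]
turn deg [-0.07  0.02 -0.07] shift cm [-0.19 -0.2  -4.65]
20151 0.10141003717612923 ((579.15478515625, -72.07553100585938), (62.30015563964844, 133.46502685546875), 14.062950134277344)
top z 0.10547188640034666 [[-0.0688348  -0.06909429]
 [-0.03940679  0.00551328]]
front rim x [-0.07665168 -0.00335949]
```

View pics/w4.png

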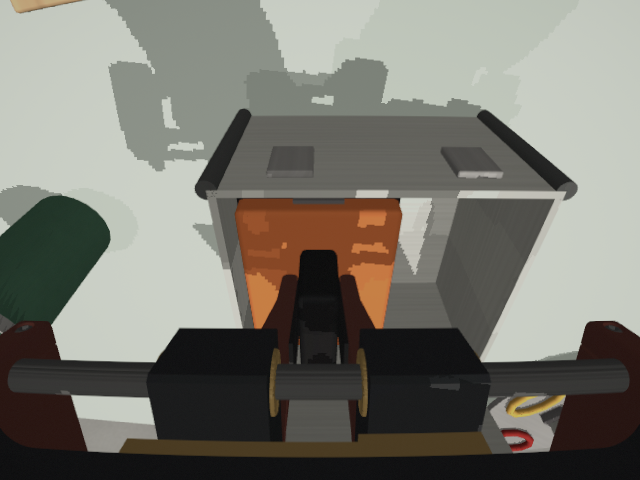

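Call:
move_arm(series=[[[0, 0, 0, 0, -0.2, -1.5, 0], [0, 0, 0, 0, 0, -1.5, 0], [0, 0, 0, 0, 0, -1.0, 0], [0, 0, 0, 0, 0, -0.55, 0], [0, 0, 0, 0, 0, 0, 0], [0, 0, 0, 0, 0, 0, 0.35], [0, 0, 0, 0, 0, 0, 0.35], [0, 0, 0, 0, 0, 0, 0.35]]])

```text
clock: 6.45
tool_pos: [0.6168, -0.0856, 0.0793]
eef_rot: [0.82, -0.035, 0.57, 0.048]
force: [-0.0, -0.2, -1.0]
width: 0.0306
```

```bash
cat > look.py <<'E'
from h import *
import sys
f=sys.argv[1]; snap('wrist',f); C=cam('wrist',f)
delta([0,0,0],np.eye(3))
z=np.load('pics/%s.npz'%f); vv,uu=np.mgrid[0:480,0:640]
P=pts(C,np.c_[uu.ravel(),vv.ravel()],z['d']).reshape(480,640,3); c=(P[...,:2]-CASE)@Rz(CY)
p=z['p'].astype(int)
O=(p[...,0]>1.5*p[...,1])&(p[...,0]>2*p[...,2]); B=(p[...,2]>1.5*p[...,0])&(p[...,2]>1.3*p[...,1])
for n,m in(('orange',O),('blue',B)):
    m=m&(abs(c[...,0])<.075)&(abs(c[...,1])<.078)&(P[...,2]>.03)
    if m.sum()<100: continue
    X=P[m]; t=m&(P[...,2]>np.median(X[:,2])-.003); X=P[t]; A=np.c_[X[:,:2]-X[:,:2].mean(0),np.ones(len(X))]; k=np.linalg.lstsq(A,X[:,2],rcond=None)[0]
    print(n,'top z',k[2],'slopes',k[:2],'case xy 1/99',np.percentile(c[t],[.5,99.5],axis=0).round(4).tolist())
E
python3 look.py w5
```

```text
t 6.50 w 0.0308 F [-0.6  0.1  0. ] pos [ 0.6166 -0.0856  0.0792]
turn deg [  4.24 -69.57  -5.92] shift cm [-61.66   8.56  -7.92]
orange top z 0.13901155929857079 slopes [-0.40094017  0.29638718] case xy 1/99 [[-0.0748, -0.0603], [-0.0365, 0.0391]]
```

View pics/w5.png

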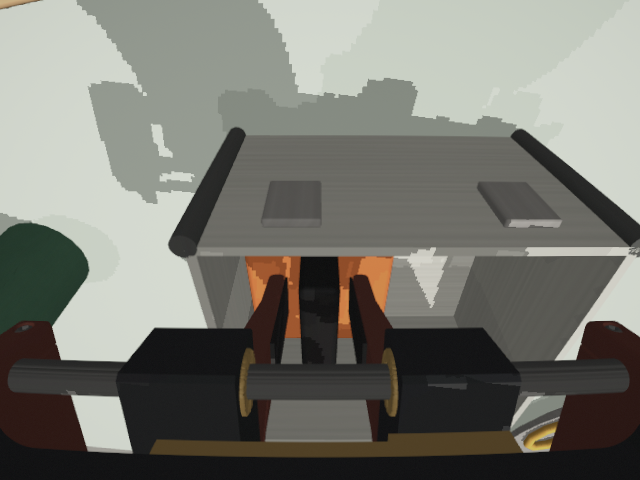

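Call:
move_arm(series=[[[0, 0, 0, 0, 0, 1.5, 0.35], [0, 0, 0, 0, 0, 3, 0.35], [0, 0, 0, 0, 0, 4, 0.4], [0, 0, 0, -2, 0.5, 4, 0.5], [0, 0, 0, -4, 3, 2, 0.6], [0, 0, 0, -4, 5, 0, 0.6], [0, 0, 0, -2, 5, 0, 0.6], [0, 0, 0, 0, 4, 0, 0.6]]])

```text
clock: 7.5
tool_pos: [0.4951, 0.0895, 0.2247]
eef_rot: [0.819, -0.034, 0.57, 0.048]
force: [0.6, 0.0, -0.0]
width: 0.0526
```

```bash
python3 - <<'E'
from h import *
snap('top','t6'); snap('scene','s6')
C=cam('top'); z=np.load('pics/t6.npz'); vv,uu=np.mgrid[0:480,0:640]
P=pts(C,np.c_[uu.ravel(),vv.ravel()],z['d']).reshape(480,640,3); c=(P[...,:2]-CASE)@Rz(CY)
p=z['p'].astype(int); O=(p[...,0]>1.4*p[...,1])&(p[...,0]>1.7*p[...,2])&(abs(c[...,0])<.075)&(abs(c[...,1])<.078)&(P[...,2]>.03)&(P[...,2]<.09)
print(O.sum(),np.percentile(P[O][:,2],[5,50,95]),np.percentile(c[O],[1,99],axis=0), cv2.minAreaRect((P[O][:,:2]*1000).astype(np.float32)))
b=np.array([.6190,.2700]); w=b+Rz(17)@[-.008,0]
delta([*w,.15],Rtool(17,20))
cv2.imwrite('pics/crop6.png',cv2.resize(p[110:240,290:420,::-1].astype(np.uint8),None,fx=4,fy=4))
E
```

```text
1281 [0.05399258 0.05819649 0.0613064 ] [[-0.06608804 -0.07356696]
 [ 0.02950135  0.00283945]] ((622.9196166992188, -86.82151794433594), (98.08578491210938, 81.28755187988281), 6.74766731262207)
t 7.60 w 0.0524 F [0.2 0.  0.3] pos [0.4965 0.0913 0.225 ]
turn deg [-0.03  0.4   9.94] shift cm [11.48 17.63 -7.5 ]
```

View pics/crop6.png

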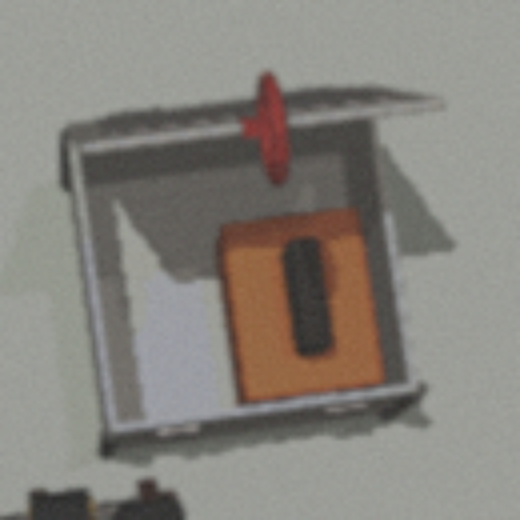

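View pics/s6.png

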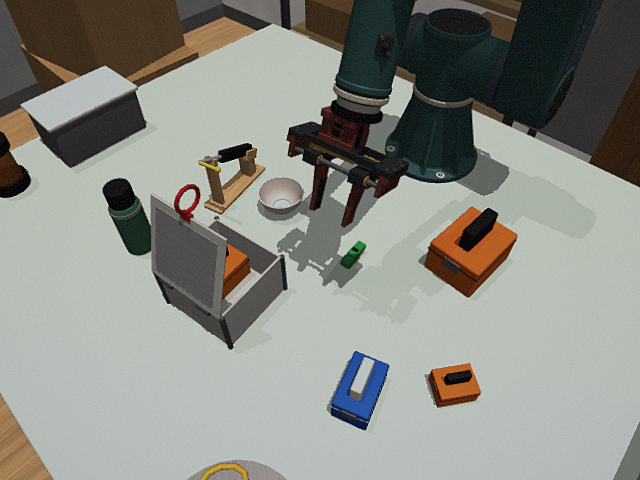

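The orange box is flat in the case, with its top at about 58 mm and about 4 mm off the right wall. Blue is next.

Call:
move_arm(series=[[[0, 0, 2.5, 2.4, 3.6, -0.9, 0.6], [0, 0.1, 2.5, 2.4, 3.6, -0.9, 0.6], [0, 0.1, 2.5, 2.4, 3.6, -0.9, 0.6], [0, 0.1, 2.5, 2.4, 3.6, -0.9, 0.6], [0, 0, 0, 1.8, 3.0, -0.9, 0.6], [0, 0, 0, 0, 0, 0, 0.6], [0, 0, 0, 0, 0, 0, 0.6], [0, 0, 0, 0, 0, 0, 0.6]]])

```text
clock: 8.6
tool_pos: [0.6108, 0.2611, 0.1791]
eef_rot: [0.81, -0.084, 0.568, 0.119]
force: [0.2, 0.3, 0.2]
width: 0.0528
```

```bash
python3 - <<'E'
from h import *
b=np.array([.6190,.2700]); w=b+Rz(17)@[-.008,0]
delta([*w,.07],Rtool(17,20)); snap('wrist','w7'); finpose('w7',0,box=(200,50,430,300)); finpose('w7',0,box=(200,50,430,300),lo=.05,hi=.059)
E
```

```text
t 8.60 w 0.0528 F [0.2 0.3 0.2] pos [0.6108 0.2611 0.1791]
turn deg [ 0.01 -0.01  0.22] shift cm [  0.06   0.66 -10.91]
1895 0.08831731732400694 ((619.2282104492188, 271.2680358886719), (59.83767318725586, 18.0344181060791), 17.83032989501953)
6764 0.05445391030255148 ((619.8563232421875, 271.4895324707031), (101.01445007324219, 62.22829055786133), 18.07213020324707)
```

View pics/w7.png

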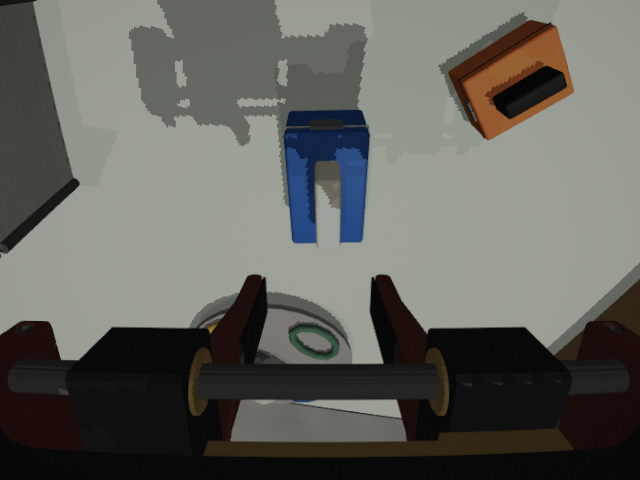

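Call:
move_arm(series=[[[0, 0, 1, 0.1, 0.75, -3, 0.6], [0, 0, 0, 0, 0, -3.2, 0.6], [0, 0, 0, 0, 0, -3, 0.6], [0, 0, 0, 0, 0, -1.7, 0.4], [0, 0, 0, 0, 0, 0, 0], [0, 0, 0, 0, 0, 0, 0], [0, 0, 0, 0, 0, 0, 0], [0, 0, 0, 0, 0, 0, 0]]])

```text
clock: 9.65
tool_pos: [0.6129, 0.2699, 0.0709]
eef_rot: [0.81, -0.089, 0.566, 0.127]
force: [-1.6, -2.0, 5.5]
width: 0.0177
```

```bash
python3 - <<'E'
from h import *
delta([*c2w(-.060-.008,.041)[:2],.125+.07],Rtool(CY,20))
E
```

```text
t 9.65 w 0.0177 F [-1.6 -2.   5.5] pos [0.6129 0.2699 0.0709]
turn deg [ -0.02   0.1  -11.04] shift cm [ -4.86 -28.48  12.41]
```

Call:
move_arm(series=[[[0, 0, 0, 0, 0, 1, 0], [0, 0, 0, 0, 0, 3, 0], [0, 0, 0, 0, 0, 4.3, 0], [0, 0, 0, -0.5, 0, 4.2, 0], [0, 0, -2, -2, -2, 0, 0], [0, 0, -2, -2, -4, 0, 0], [0, 0, -2, -0.4, -4, 0, 0], [0, 0, -2, 0, -4, 0, 0]]])

```text
clock: 10.65
tool_pos: [0.5617, 0.1291, 0.1948]
eef_rot: [0.816, -0.049, 0.572, 0.07]
force: [-0.1, -0.4, -2.7]
width: 0.0176
```

Call:
move_arm(series=[[[0, 0, -1, 0, -4, 0, 0], [0, 0, -1, 0, -4, 0, 0], [0, 0, -1, 0, -4, 0, 0], [0, 0, 0, 0, -2.5, 0, 0], [0, 0, 0, 0, 0, 0, 0], [0, 0, 0, 0, 0, 0, 0], [0, 0, 0, 0, 0, 0, 0], [0, 0, 0, 0, 0, 0, 0]]])

```text
clock: 11.65
tool_pos: [0.563, -0.0142, 0.1946]
eef_rot: [0.818, -0.035, 0.573, 0.049]
force: [-0.2, -1.1, -1.9]
width: 0.0173
```

```bash
python3 - <<'E'
from h import *
delta([*c2w(-.020-.008,.041)[:2],.125+.07],Rtool(CY,20)); snap('wrist','w8'); X=finpose('w8',0,lo=.15,hi=.2,box=(150,50,480,260))
z=np.load('pics/w8.npz'); C=cam('wrist','w8'); vv,uu=np.mgrid[0:480,0:640]
P=pts(C,np.c_[uu.ravel(),vv.ravel()],z['d']).reshape(480,640,3); c=(P[...,:2]-CASE)@Rz(CY); p=z['p'].astype(int)
B=(p[...,2]>1.5*p[...,0])&(P[...,2]>.165)&(P[...,2]<.2)&(vv<270)
print(np.percentile(c[B],[.5,99.5],axis=0),np.median(P[B][:,2]),cv2.minAreaRect((c[B]*1000).astype(np.float32)))
E
```

```text
t 11.65 w 0.0173 F [-0.2 -1.1 -1.9] pos [ 0.563  -0.0142  0.1946]
turn deg [-0.01 -0.02 -0.12] shift cm [4.09 0.4  0.04]
10006 0.17785322475310428 ((533.8577270507812, -17.48476791381836), (32.69384765625, 62.90637969970703), 5.911495208740234)
[[-0.11251846  0.01215887]
 [-0.07664172  0.07199138]] 0.1781657902483124 ((-93.91471862792969, 41.979671478271484), (38.477638244628906, 61.740447998046875), 0.9480923414230347)
```

View pics/w8.png

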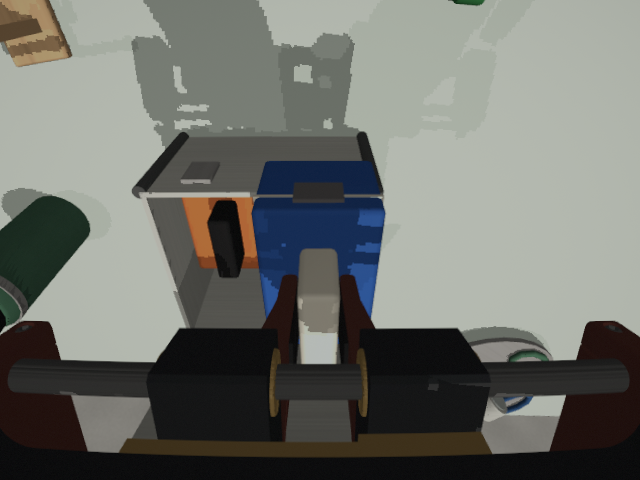

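Call:
move_arm(series=[[[0, 0, 0, 1.4, 0.14, 0, 0], [0, 0, 0, 1.4, 0.13, 0, 0], [0, 0, 0, 1.45, 0.13, 0, 0], [0, 0, 0, 0, 0, 0, 0], [0, 0, 0, 0, 0, -2, 0], [0, 0, 0, 0, 0, -2.5, 0], [0, 0, 0, 0, 0, -2.5, 0], [0, 0, 0, 0, 0, 0, 0]]])

```text
clock: 12.7
tool_pos: [0.6036, -0.0107, 0.1225]
eef_rot: [0.816, -0.034, 0.575, 0.049]
force: [-0.7, 0.2, -1.9]
width: 0.018
```

```bash
python3 look.py w9
```

```text
t 12.75 w 0.0177 F [ 0.1 -0.1 -2.4] pos [ 0.6048 -0.011   0.1239]
turn deg [  4.14 -70.05  -5.99] shift cm [-60.48   1.1  -12.39]
orange top z 0.17676073375341217 slopes [-0.90362751 -0.54299407] case xy 1/99 [[-0.0748, -0.0333], [-0.0382, 0.0596]]
blue top z 0.10626849013545314 slopes [0.0042433  0.00412398] case xy 1/99 [[-0.0717, 0.0107], [-0.0032, 0.071]]
```

View pics/w9.png

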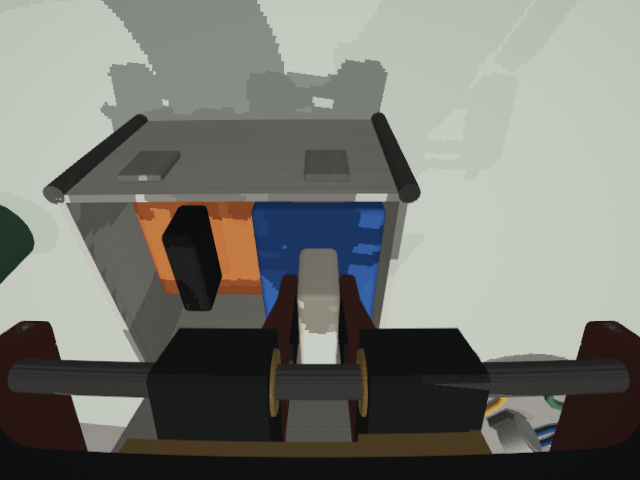

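Call:
move_arm(series=[[[0, 0, 0, 0.2, 0.05, -1.5, 0], [0, 0, 0, 0, 0, -1.5, 0], [0, 0, 0, 0, 0, -1.0, 0], [0, 0, 0, 0, 0, -0.65, 0], [0, 0, 0, 0, 0, 0, 0], [0, 0, 0, 0, 0, 0, 0.33], [0, 0, 0, 0, 0, 0, 0.33], [0, 0, 0, 0, 0, 0, 0.33]]])

```text
clock: 13.75
tool_pos: [0.6082, -0.0107, 0.0788]
eef_rot: [0.818, -0.034, 0.572, 0.049]
force: [0.5, -0.0, -1.5]
width: 0.0291
```

Call:
move_arm(series=[[[0, 0, 0, 0, 0, 1.5, 0.33], [0, 0, 0, 0, 0, 3, 0.33], [0, 0, 0, 0, 0, 4, 0.33], [0, 0, 0, -2, -0.2, 4, 0.33], [0, 0, 0, -5, -1, 2, 0.4], [0, 0, 0, -5, -2, 2, 0.4], [0, 0, 0, -5, -4, 1, 0.5], [0, 0, 0, -3, -4, 1, 0.5]]])

```text
clock: 14.75
tool_pos: [0.4073, -0.121, 0.2642]
eef_rot: [0.818, -0.035, 0.572, 0.049]
force: [1.6, -1.2, 0.3]
width: 0.0438
```

```bash
python3 - <<'E'
from h import *
snap('top','t10'); snap('wrist','w10')
C=cam('top'); z=np.load('pics/t10.npz'); vv,uu=np.mgrid[0:480,0:640]
P=pts(C,np.c_[uu.ravel(),vv.ravel()],z['d']).reshape(480,640,3); c=(P[...,:2]-CASE)@Rz(CY)
p=z['p'].astype(int); I=(abs(c[...,0])<.075)&(abs(c[...,1])<.078)&(P[...,2]>.03)&(P[...,2]<.09)
for O in((p[...,0]>1.4*p[...,1])&(p[...,0]>1.7*p[...,2])&I,(p[...,2]>1.4*p[...,0])&I):
  print(O.sum(),np.percentile(P[O][:,2],[5,50,95]),np.percentile(c[O],[1,99],axis=0), cv2.minAreaRect((P[O][:,:2]*1000).astype(np.float32)))
delta([0,0,0],np.eye(3))
cv2.imwrite('pics/crop10.png',cv2.resize(p[110:330,290:490,::-1].astype(np.uint8),None,fx=2.7,fy=2.7))
E
```

```text
1278 [0.05379443 0.05814532 0.06146426] [[-0.06613143 -0.07346826]
 [ 0.02973268  0.00287391]] ((623.2861328125, -86.79873657226562), (98.51595306396484, 81.10183715820312), 7.036440849304199)
914 [0.05498611 0.05834712 0.06161897] [[-0.06735055  0.0097513 ]
 [ 0.02882998  0.0698488 ]] ((613.3095092773438, -10.266010284423828), (98.5209732055664, 60.98965072631836), 6.861968040466309)
t 14.85 w 0.0441 F [ 0.5  0.8 -0.6] pos [ 0.4079 -0.1255  0.265 ]
turn deg [  4.14 -69.78  -5.45] shift cm [-40.79  12.55 -26.5 ]
```

View pics/crop10.png

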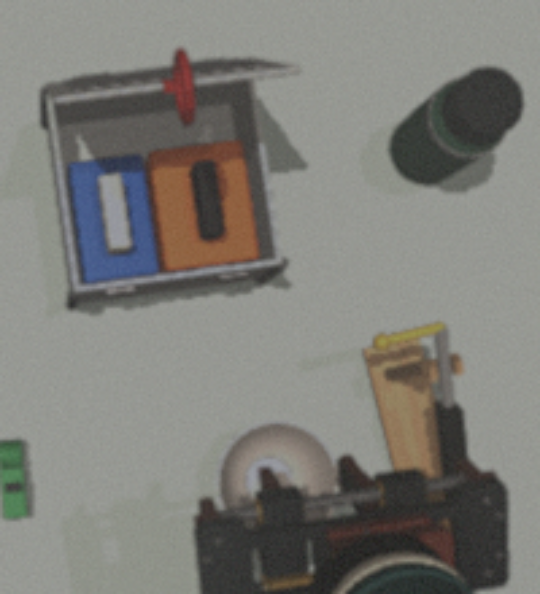

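View pics/w10.png

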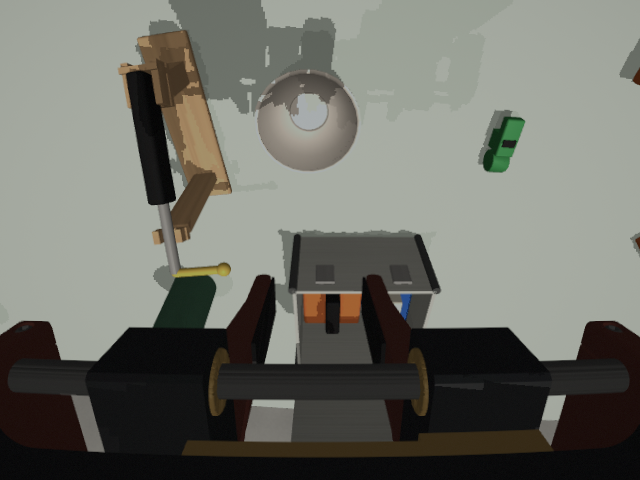

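Both boxes stand side by side on the case floor. Now I'll measure the pole in this wrist view: grip (150,140), prong (176,272) to (224,269).

```bash
cat > polefit.py <<'E'
from h import *
import sys
f=sys.argv[1]; C=cam('wrist',f); z=np.load('pics/%s.npz'%f); d=z['d']; p=z['p'].astype(int); vv,uu=np.mgrid[0:480,0:640]
P=pts(C,np.c_[uu.ravel(),vv.ravel()],d).reshape(480,640,3)
near=(d>0)&(np.abs(P[...,0]-.43)<.12)&(np.abs(P[...,1]+.26)<.08)
g=near&(p.sum(2)<110)&(p.max(2)-p.min(2)<20)&(P[...,2]>.07)&(P[...,2]<.15)
l=cv2.fitLine((P[g]*1000).astype(np.float32),cv2.DIST_HUBER,0,.01,.01).ravel(); l=l*np.sign(l[0]) if 0 else l
dr=l[:3]*np.sign(l[0]); t=(P[g]*1000-l[3:])@dr; a,b=np.percentile(t,[.5,99.5])
print('grip n',g.sum(),'dir',dr,'yaw',np.degrees(np.arctan2(dr[1],dr[0])),'pitch',np.degrees(np.arcsin(dr[2])),'ends',l[3:]+dr*a,l[3:]+dr*b,b-a)
X=P[g]; yw=np.arctan2(dr[1],dr[0]); lat=(X[:,:2]-.001*l[3:5])@[-np.sin(yw),np.cos(yw)]; print('lat',np.percentile(lat,[1,50,99]))
y=near&(p[...,0]>1.7*p[...,2])&(p[...,1]>1.4*p[...,2])&(P[...,2]>.12)
l2=cv2.fitLine((P[y]*1000).astype(np.float32),cv2.DIST_HUBER,0,.01,.01).ravel(); d2=l2[:3]*np.sign(l2[1]); t=(P[y]*1000-l2[3:])@d2; a,b=np.percentile(t,[.5,99.5])
print('prong n',y.sum(),d2,'yaw',np.degrees(np.arctan2(-d2[0],d2[1])),l2[3:]+d2*a,l2[3:]+d2*b,b-a)
E
python3 polefit.py w10
```

```text
grip n 3569 dir [0.88942    0.21920115 0.4011022 ] yaw 13.844866 pitch 23.647099 ends [ 355.37939945 -280.98615603   82.20027128] [ 450.65960503 -257.50396422  125.16883487] 107.12622662378088
lat [-0.01012059  0.00165771  0.00518743]
prong n 1061 [-0.55249834  0.08963855  0.82868   ] yaw 80.7845 [ 509.16324476 -225.23097881  137.72375137] [ 368.17836583 -202.35728003  349.18383713] 255.17701785812596
```

```bash
python3 - <<'E'
from h import *
C=cam('wrist','w10'); z=np.load('pics/w10.npz'); d=z['d'];p=z['p'].astype(int); vv,uu=np.mgrid[0:480,0:640]
y=(p[...,0]>1.7*p[...,2])&(p[...,1]>1.4*p[...,2])&(uu>165)&(uu<235)&(vv>258)&(vv<282)
uv=np.c_[uu[y],vv[y]]; print(y.sum(),uv.min(0),uv.max(0)); w=onz(C,uv,.147)[:,:2]
l=cv2.fitLine((w*1000).astype(np.float32),cv2.DIST_HUBER,0,.01,.01).ravel(); dr=l[:2]*np.sign(l[1]); t=(w*1000-l[2:])@dr
print('yaw',np.degrees(np.arctan2(-dr[0],dr[1])),l[2:]+dr*t.min(),l[2:]+dr*t.max(),np.ptp(t), np.median(d[y]),np.median(pts(C,uv,d)[:,2]))
# rod centre
for v in(215,230,245,260):
    r=(uu[v]>145)&(uu[v]<200)&(p[v].sum(1)>200)&(p[v].max(1)-p[v].min(1)<25); P=pts(C,np.c_[uu[v][r],vv[v][r]],d); k=(P[:,2]>.11)&(P[:,2]<.16); print(v,uu[v][r][k].min() if k.any() else None,uu[v][r][k].max() if k.any() else None,P[k].mean(0))
# grip edges at rows
for v in(90,120,150,180):
    r=(uu[v]>110)&(uu[v]<190)&(p[v].sum(1)<110); P=pts(C,np.c_[uu[v][r],vv[v][r]],d); k=(P[:,2]>.06)&(P[:,2]<.16); print(v,uu[v][r][k].min(),uu[v][r][k].max(),P[k][0],P[k][-1])
cv2.imwrite('pics/crop11.png',cv2.resize(z['p'][20:300,90:250,::-1],None,fx=2.1,fy=2.1,interpolation=cv2.INTER_CUBIC))
E
```

```text
495 [172 263] [230 277]
yaw 16.113628 [ 515.10565721 -250.81565626] [ 499.4415595  -196.59452846] 56.4384154722982 0.31874973 0.14744690279618475
215 160 169 [ 0.46383789 -0.25773731  0.12508128]
230 155 192 [ 0.47817391 -0.2539556   0.12750271]
245 164 176 [ 0.48861766 -0.25252578  0.13604922]
260 168 179 [ 0.50131966 -0.24919826  0.14168817]
90 129 153 [ 0.36827279 -0.28617207  0.08988581] [ 0.37095414 -0.27273816  0.0749959 ]
120 134 162 [ 0.39012994 -0.28260886  0.09769639] [ 0.39604029 -0.26789159  0.07643571]
150 139 166 [ 0.41083711 -0.27697484  0.10993615] [ 0.41738888 -0.26186087  0.0913618 ]
180 145 172 [ 0.43364733 -0.27218452  0.11904879] [ 0.44196396 -0.25655987  0.1004231 ]
```

View pics/crop11.png

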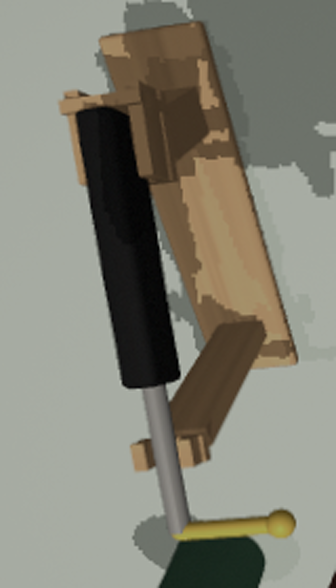

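```bash
python3 - <<'E'
from h import *
w=np.array([-.4117,-.095,.9063]); T=np.array([.4272,-.2664,.102])
delta(T+.10*w,Rtool(13,25)); print(ctrl.get_obs()['qpos'])
E
```

```text
t 14.85 w 0.0441 F [ 0.5  0.8 -0.6] pos [ 0.4079 -0.1255  0.265 ]
turn deg [ 1.07 -4.76  6.58] shift cm [ -2.19 -15.04  -7.24]
[-0.68122697 -0.09953427  2.03371105  0.29734471  0.97384472 -2.50404858]
```

Call:
move_arm(series=[[[0, 0, -10.5, 0, -1.5, 0, 0.55], [0, 0, -10.5, 0, -1.5, 0, 0.55], [0, 0, -10.5, 0, -1.5, 0, 0.55], [0, 0, -10.5, 0, -1.5, 0, 0.55], [0, 0, -10.5, 0, -1.5, 0, 0.55], [0, 0, -10.5, 0, -1.5, 0, 0.55], [0, 0, -10.5, 0, -1.5, 0, 0.55], [0, 0, -10.5, 0, -1.5, 0, 0.55]]])

```text
clock: 15.85
tool_pos: [0.4102, -0.2405, 0.2634]
eef_rot: [0.64, 0.359, 0.447, -0.512]
force: [0.3, -0.1, 0.2]
width: 0.0484
```

```bash
python3 - <<'E'
from h import *
w=np.array([-.4117,-.095,.9063]); T=np.array([.4272,-.2664,.102])
delta(T+.10*w,Rtool(13,25,-1)); o,R,p=now(); print(o['qpos'],R.round(2))
# split via intermediate: Rtool(100? )
A=Rtool(13,25,-1)@R.T; print(np.linalg.norm(Ro.from_matrix(A).as_rotvec(degrees=True)))
E
```

```text
t 15.85 w 0.0484 F [ 0.3 -0.1  0.2] pos [ 0.4102 -0.2405  0.2634]
turn deg [ 42.15 -26.46 -84.45] shift cm [-2.42 -3.54 -7.08]
[-0.46749389  0.04962557  1.89492009 -0.32132734  0.99271642 -0.53722453] [[ 0.08  0.98  0.2 ]
 [-0.33  0.22 -0.92]
 [-0.94  0.    0.34]]
98.02437652364941
```

Call:
move_arm(series=[[[4.2, -2.65, -8.45, -0.3, -0.5, -0.5, 0.55], [4.2, -2.65, -8.45, -0.3, -0.5, -0.5, 0.55], [4.2, -2.65, -8.45, -0.3, -0.5, -0.5, 0.55], [4.2, -2.65, -8.45, -0.3, -0.5, -0.5, 0.55], [4.2, -2.65, -8.45, -0.3, -0.5, -0.5, 0.55], [4.2, -2.65, -8.45, -0.3, -0.5, -0.5, 0.55], [4.2, -2.65, -8.45, -0.3, -0.5, -0.5, 0.55], [4.2, -2.65, -8.45, -0.3, 0, -0.5, 0.55]]])

```text
clock: 16.85
tool_pos: [0.3864, -0.2763, 0.2233]
eef_rot: [0.196, 0.783, 0.18, -0.562]
force: [0.2, 0.4, -0.2]
width: 0.0485
```

```bash
python3 - <<'E'
from h import *
w=np.array([-.4117,-.095,.9063]); T=np.array([.4272,-.2664,.102])
delta(T+.10*w,Rtool(13,25,-1)); o,R,p=now(); print(o['qpos'])
E
```

```text
t 16.85 w 0.0485 F [ 0.2  0.4 -0.2] pos [ 0.3864 -0.2763  0.2233]
turn deg [  8.54  -5.15 -16.85] shift cm [-0.03  0.04 -3.07]
[-1.002671    0.10343569  1.93652074  0.34831311  1.01288913 -0.14931271]
```

Call:
move_arm(series=[[[4.2, -2.6, -8.4, 0, 0, -1, 0.55], [4.2, -2.6, -8.4, 0, 0, -1, 0.55], [0, 0, 0, 0, 0, 0, 0.55], [0, 0, 0, 0, 0, 0, 0.55], [0, 0, 0, 0, 0, 0, 0.55], [0, 0, 0, 0, 0, 0, 0.55], [0, 0, 0, 0, 0, 0, 0.55], [0, 0, 0, 0, 0, 0, 0.55]]])

```text
clock: 17.85
tool_pos: [0.3855, -0.2762, 0.2028]
eef_rot: [0.064, 0.837, 0.097, -0.534]
force: [0.5, 0.5, -0.2]
width: 0.0484
```

```bash
python3 - <<'E'
from h import *
snap('wrist','w12'); w=np.array([-.4117,-.095,.9063]); T=np.array([.4272,-.2664,.102])
delta(T,Rtool(13,25,-1)); o,R,p=now(); print(o['qpos'])
E
python3 polefit.py w12
```

```text
t 17.90 w 0.0482 F [ 0.2  1.2 -0.3] pos [ 0.3854 -0.2762  0.2028]
turn deg [ 0.22 -0.06 -0.32] shift cm [  4.18   0.98 -10.08]
[-1.10796889  0.13172034  2.01693949  0.52526588  0.95377639 -0.07071527]
grip n 2676 dir [0.88475126 0.20099549 0.42049497] yaw 12.799072 pitch 24.86584 ends [ 356.20702928 -284.18852774   83.31241993] [ 451.36926683 -262.56981814  128.54009507] 107.55818253747849
lat [-0.00713358  0.00043182  0.00789514]
prong n 10334 [ 0.63062847  0.34427032 -0.6955471 ] yaw -61.369152 [ 359.41111727 -297.85058233  306.20161185] [ 506.78958314 -217.39428499  143.65159938] 233.7009406779866
```

View pics/w12.png

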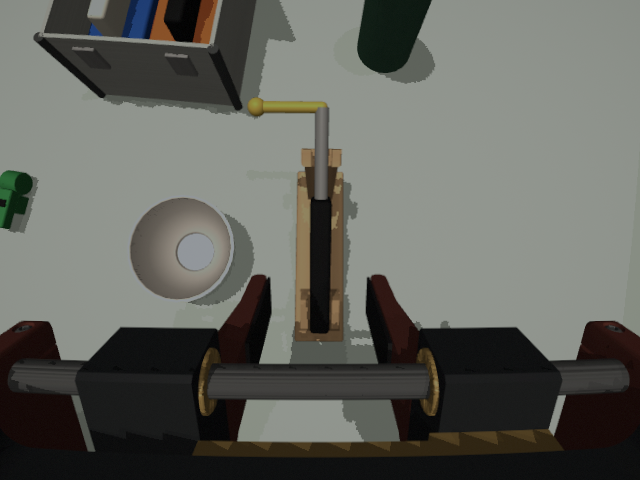

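Call:
move_arm(series=[[[0, 0, 0, 1.0, 0.2, -2.4, 0.55], [0, 0, 0, 1.0, 0.2, -2.4, 0.55], [0, 0, 0, 1.0, 0.2, -2.4, 0.55], [0, 0, 0, 1.0, 0.2, -2.4, 0.55], [0, 0, 0, 0.2, 0, -0.5, 0.55], [0, 0, 0, 0, 0, 0, 0.55], [0, 0, 0, 0, 0, 0, 0], [0, 0, 0, 0, 0, 0, 0]]])

```text
clock: 18.9
tool_pos: [0.4275, -0.2688, 0.1026]
eef_rot: [0.064, 0.838, 0.096, -0.534]
force: [0.1, -0.3, 0.2]
width: 0.0318
```

Call:
move_arm(series=[[[0, 0, 0, 0, 0, 0, 0], [0, 0, 0, 0, 0, 0, 0], [0, 0, 0, 0, 0, 0, 0], [0, 0, 0, 0, 0, 0, 0], [0, 0, 0, 0, 0, 0, 0], [0, 0, 0, 0, 0, 0, 0], [0, 0, 0, 0, 0, 0, 0], [0, 0, 0, 0, 0, 0, 0]]])

```text
clock: 19.9
tool_pos: [0.4274, -0.2684, 0.1021]
eef_rot: [0.064, 0.837, 0.097, -0.534]
force: [-3.7, -0.0, 6.3]
width: 0.0158
```

```bash
python3 - <<'E'
from h import *
snap('wrist','w13'); delta([.4272,-.268,.102],Rtool(13,25,-1))
E
```

```text
t 19.95 w 0.0159 F [-3.3 -0.   6. ] pos [ 0.4274 -0.2684  0.1021]
turn deg [ 0.25 -0.05 -0.32] shift cm [-0.02  0.04 -0.01]
```

View pics/w13.png

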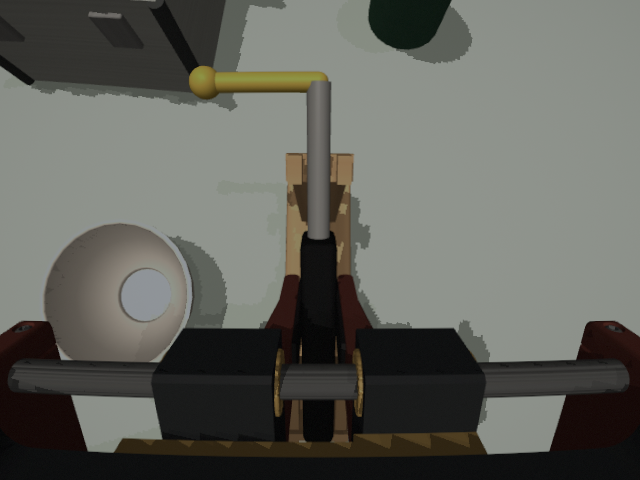

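Call:
move_arm(series=[[[0, 0, 0, 0, 0, 0.5, 0], [0, 0, 0, 0, 0, 1.5, 0], [0, 0, 0, 0, 0, 2.5, 0], [0, 0, 0, 0, 0, 3, 0], [0, 0, 0, 0, 0, 3, 0], [0, 0, 0, 0, 0, 3, 0], [0, 0, 0, 0, 0, 2, 0], [0, 0, 0, 0, 0, 0, 0]]])

```text
clock: 20.95
tool_pos: [0.4278, -0.2688, 0.2581]
eef_rot: [0.065, 0.838, 0.096, -0.534]
force: [-0.3, -0.0, -1.1]
width: 0.0163
```

```bash
cat >> h.py <<'E'
HT=np.array([-.001,-.024,-.100])  # hook in tool frame (to verify)
def tcp_for_hook(hw,psi,phi):
    R=Rtool(psi,phi,-1); return np.array(hw)-R@HT,R
def hookpos():
    o,R,p=now(); return p+R@HT
E
python3 - <<'E'
from h import *
print('tool z',now()[1][:,2]); snap('wrist','w14'); print('hook by kin',hookpos())
C=cam('wrist','w14'); z=np.load('pics/w14.npz'); p=z['p'].astype(int); d=z['d']; vv,uu=np.mgrid[0:480,0:640]
y=(p[...,0]>1.7*p[...,2])&(p[...,1]>1.35*p[...,2])&(p[...,0]>90)&(uu>150)&(uu<340)&(vv<150)&(d>.1)&(d<.4)
o,R,t=now(); P=pts(C,np.c_[uu[y],vv[y]],d); T=(P-t)@R; print(y.sum(),uu[y].min(),uu[y].max(),vv[y].min(),vv[y].max(),np.percentile(T,[2,50,98],axis=0))
k=(T[:,1]>-.045)&(T[:,1]<-.008); print('prong mid tool',np.median(T[k],0), np.polyfit(T[k][:,1],T[k][:,2],1),np.polyfit(T[k][:,1],T[k][:,0],1))
tp,R=tcp_for_hook(c2w(.0235,-.070,.282),CY,15); delta(tp,R)
E
```

```text
tool z [-0.88177849 -0.21150193 -0.42158465]
hook by kin [ 0.50961252 -0.22383128  0.29973531]
3495 164 327 66 118 [[-8.34281556e-03 -1.70665872e-01 -1.28030472e-01]
 [-5.00784093e-03 -3.84905506e-02 -1.00678372e-01]
 [ 2.77000335e-01 -1.01699330e-04 -9.57284630e-02]]
prong mid tool [-0.0054769  -0.02823364 -0.09974673] [ 0.01392867 -0.09942904] [ 0.0318286  -0.00462331]
t 21.00 w 0.0159 F [-0.7  0.2 -1.5] pos [ 0.4273 -0.2682  0.2569]
turn deg [-1.48  9.78 -6.53] shift cm [14.81 11.86 -0.17]
```

View pics/w14.png

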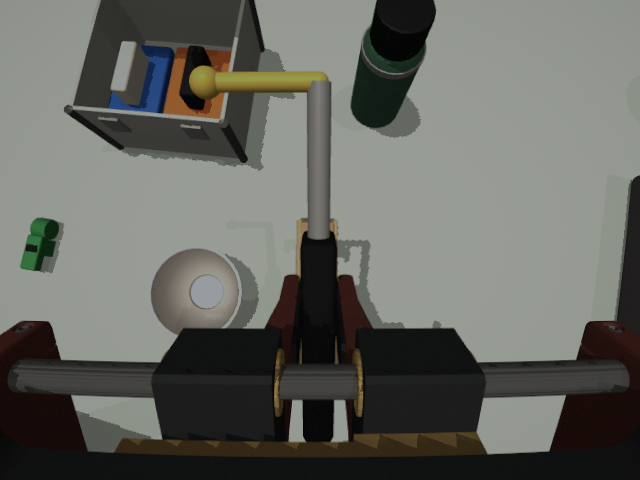

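Call:
move_arm(series=[[[-0.3, 1.65, -1.1, 1.8, 1.9, 0.2, 0], [-0.3, 1.65, -1.1, 1.8, 1.9, 0.2, 0], [-0.3, 1.65, -1.1, 1.8, 1.9, 0.2, 0], [-0.3, 1.65, -1.1, 1.8, 1.9, 0.2, 0], [-0.3, 1.65, -1.1, 1.8, 1.9, 0.2, 0], [0, 1.5, -1.1, 1.8, 1.9, 0, 0], [0, 0, 0, 0, 0, 0, 0], [0, 0, 0, 0, 0, 0, 0]]])

```text
clock: 22.0
tool_pos: [0.5343, -0.154, 0.2653]
eef_rot: [0.035, 0.791, 0.047, -0.608]
force: [-0.1, 0.2, -1.4]
width: 0.0157
```

```bash
python3 - <<'E'
from h import *
tp,R=tcp_for_hook(c2w(.0235,-.070,.282),CY,15); delta(tp,R); snap('wrist','w15'); snap('scene','s15'); snap('top','t15')
h=hookpos(); print('hook',h,Rz(-CY)@(h[:2]-CASE))
for n,f in(('wrist','w15'),('scene','s15'),('top','t15')):
    z=np.load('pics/%s.npz'%f); C=cam(n,f); p=z['p'].astype(int); d=z['d']; vv,uu=np.mgrid[0:480,0:640]
    P=pts(C,np.c_[uu.ravel(),vv.ravel()],d).reshape(480,640,3); c=(P[...,:2]-CASE)@Rz(CY)
    r=(p[...,0]>1.8*p[...,1])&(p[...,0]>1.8*p[...,2])&(p[...,0]>60)&(abs(c[...,0]-.02)<.06)&(abs(c[...,1])<.05)&(P[...,2]>.2)&(P[...,2]<.35)
    if r.sum(): X=np.c_[c[r],P[r][:,2]]; print(n,r.sum(),np.percentile(X,[1,50,99],axis=0).round(4).tolist())
    # inliers circle fit in x-z
    if r.sum()>50:
        A=np.c_[2*X[:,0],2*X[:,2],np.ones(len(X))]; k=np.linalg.lstsq(A,(X[:,[0,2]]**2).sum(1),rcond=None)[0]; print('circle',k[:2],np.sqrt(k[2]+k[0]**2+k[1]**2))
E
```

```text
t 22.00 w 0.0157 F [-0.1  0.2 -1.4] pos [ 0.5343 -0.154   0.2653]
turn deg [-0.09 -0.12  0.01] shift cm [ 4.11  0.44 -1.02]
hook [ 0.62738774 -0.11978409  0.29303279] [-0.01769434 -0.07058554]
wrist 1728 [[0.0009, -0.0097, 0.2573], [0.0183, -0.0016, 0.2654], [0.0358, 0.0097, 0.3012]]
circle [0.02617442 0.28368167] 0.023165967838237735
scene 345 [[0.0032, -0.0064, 0.2519], [0.0312, 0.0013, 0.2785], [0.0484, 0.0086, 0.3073]]
circle [0.02727151 0.28174233] 0.02270020377329291
top 129 [[0.0035, -0.0029, 0.2569], [0.0245, 0.0008, 0.2986], [0.0394, 0.0077, 0.3079]]
circle [0.02464042 0.28360296] 0.021683549474568044
```

View pics/w15.png

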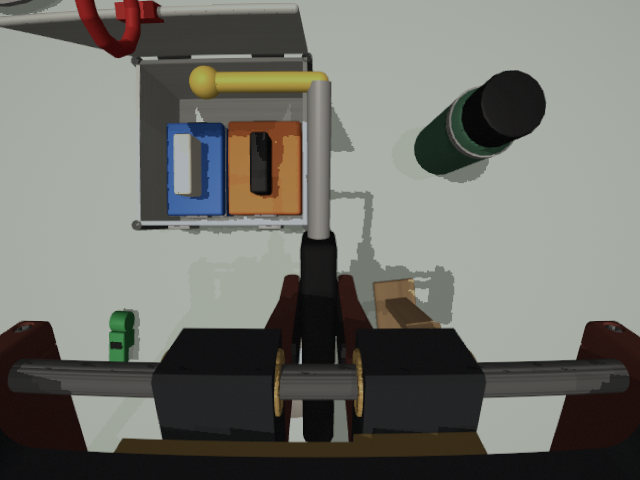

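View pics/s15.png

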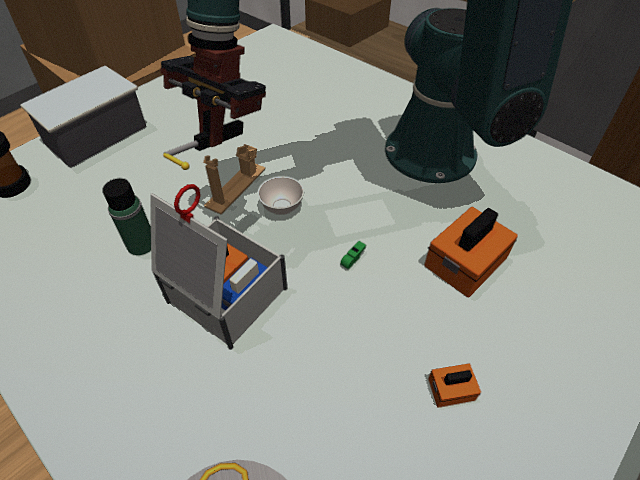

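Call:
move_arm(series=[[[0, 0, 0, 1.4, 0.15, -0.3, 0], [0, 0, 0, 1.4, 0.15, -0.3, 0], [0, 0, 0, 1.45, 0.15, -0.3, 0], [0, 0, 0, 0, 0, 0, 0], [0, 0, 0, 0, 0, 0, 0], [0, 0, 0, 0, 0, 0, 0], [0, 0, 0, 0, 0, 0, 0], [0, 0, 0, 0, 0, 0, 0]]])

```text
clock: 23.15
tool_pos: [0.5778, -0.1498, 0.258]
eef_rot: [0.036, 0.792, 0.047, -0.608]
force: [-1.1, -0.5, -2.0]
width: 0.0158
```

```bash
python3 - <<'E'
from h import *
tp,R=tcp_for_hook(c2w(.025,0,.283),CY,15); delta(tp,R); snap('wrist','w16'); snap('scene','s16')
h=hookpos(); print('hook',h,Rz(-CY)@(h[:2]-CASE))
p=np.load('pics/s16.npz')['p']; cv2.imwrite('pics/crop16.png',cv2.resize(p[120:280,110:270,::-1],None,fx=3.5,fy=3.5,interpolation=cv2.INTER_CUBIC))
E
```

```text
t 23.15 w 0.0158 F [-1.1 -0.5 -2. ] pos [ 0.5778 -0.1498  0.258 ]
turn deg [-0.02  0.03  0.08] shift cm [-0.92  6.99 -0.18]
hook [ 0.67068401 -0.11465135  0.28478191] [ 0.0259051  -0.07061536]
```

View pics/w16.png

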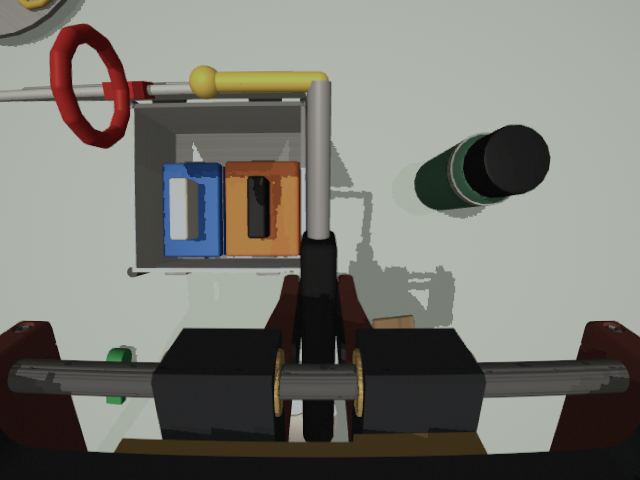

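View pics/crop16.png

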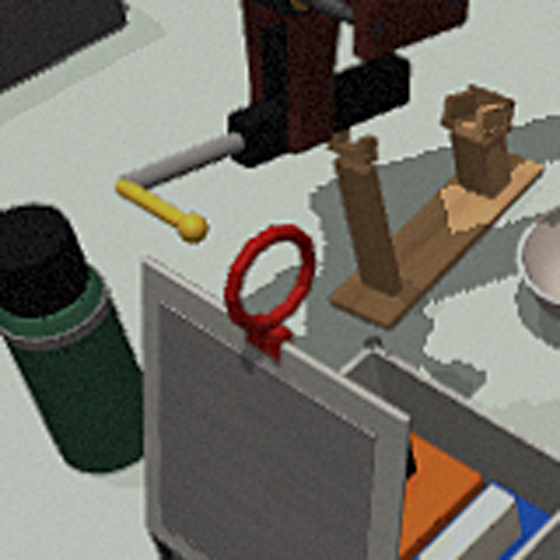

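Call:
move_arm(series=[[[0, 0, 0, -0.18, 1.4, -0.1, 0], [0, 0, 0, -0.18, 1.4, -0.05, 0], [0, 0, 0, -0.18, 1.4, 0, 0], [0, 0, 0, -0.18, 1.4, 0, 0], [0, 0, 0, -0.18, 1.4, 0, 0], [0, 0, 0, 0, 0, 0, 0], [0, 0, 0, 0, 0, 0, 0], [0, 0, 0, 0, 0, 0, 0]]])

```text
clock: 24.25
tool_pos: [0.5691, -0.0802, 0.2563]
eef_rot: [0.035, 0.792, 0.046, -0.608]
force: [-0.3, -0.4, -2.2]
width: 0.0158
```

```bash
python3 - <<'E'
from h import *
tp,R=tcp_for_hook(c2w(.025,0,.283),CY,15); delta(tp,R); snap('wrist','w17'); snap('scene','s17')
h=hookpos(); print('hook',h,Rz(-CY)@(h[:2]-CASE))
p=np.load('pics/s17.npz')['p']; cv2.imwrite('pics/crop17.png',cv2.resize(p[120:280,110:270,::-1],None,fx=3.5,fy=3.5,interpolation=cv2.INTER_CUBIC))
E
```

```text
t 24.25 w 0.0158 F [-0.3 -0.4 -2.2] pos [ 0.5691 -0.0802  0.2563]
turn deg [-0.02  0.03  0.1 ] shift cm [-0.05  0.03 -0.02]
hook [ 0.66193901 -0.04513672  0.28317116] [ 0.02545243 -0.00055429]
```

View pics/w17.png

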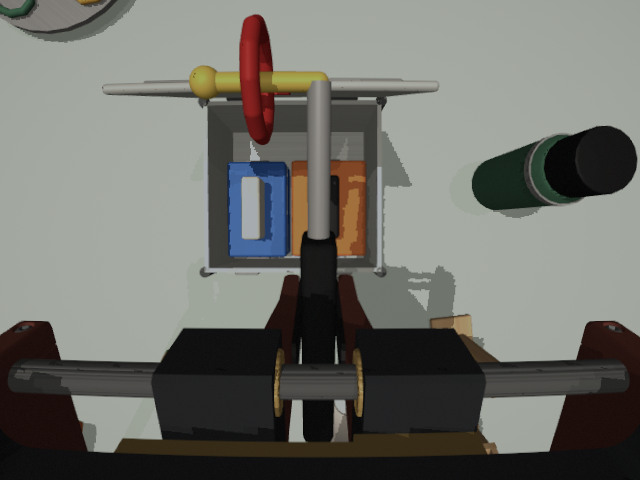

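View pics/crop17.png

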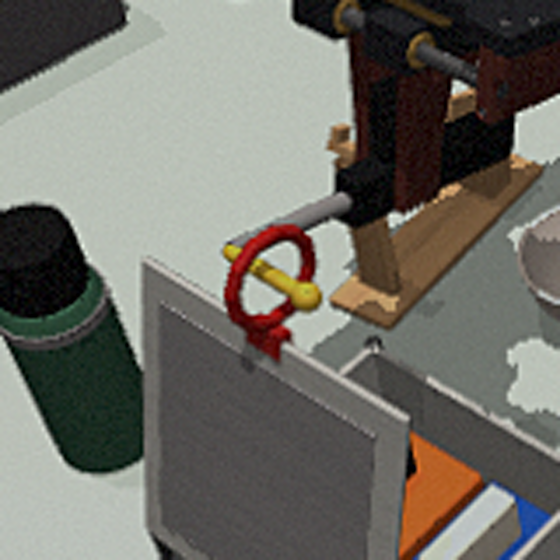

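```bash
cat > arc.py <<'E'
from h import *
import sys
def hk(th,y=0.0,r=.185): return c2w(.081-r*np.cos(th)+.0025*np.sin(th),y,.104+r*np.sin(th)+.0025*np.cos(th))
def plan(th0,th1,ph0,ph1,n):
    o,R,p=now(); h=hookpos(); c=Rz(-CY)@(h[:2]-CASE); print('t',o['clock'],'F',np.round(o['force'],1),'hook case',c,h[2],'ang',np.arctan2(h[2]-.104,.081-c[0]))
    rows=[]
    for th,ph in zip(np.linspace(th0,th1,n+1)[1:],np.linspace(ph0,ph1,n+1)[1:]):
        tp,Rn=tcp_for_hook(hk(th),CY,ph); rv=Ro.from_matrix(Rn@R.T).as_rotvec(degrees=True)
        rows.append([*rv.round(2),*((tp-p)*100).round(2)]); R,p=Rn,tp
    for r in rows: print([float(x) for x in r])
if __name__=='__main__': plan(*map(float,sys.argv[1:5]),int(sys.argv[5]))
E
python3 arc.py 1.24 0.84 15 10.5 8
```

```text
t 24.35 F [-0.3 -1.2  0. ] hook case [ 0.02545243 -0.00055429] 0.2831711559398378 ang 1.2701676605095706
[-0.09, 0.58, 0.11, -1.11, -0.1, -0.55]
[-0.07, 0.56, 0.0, -0.87, -0.1, -0.26]
[-0.07, 0.56, 0.0, -0.85, -0.1, -0.3]
[-0.07, 0.56, -0.0, -0.83, -0.1, -0.34]
[-0.07, 0.56, -0.0, -0.81, -0.1, -0.38]
[-0.07, 0.56, 0.0, -0.78, -0.09, -0.42]
[-0.07, 0.56, 0.0, -0.76, -0.09, -0.46]
[-0.07, 0.56, -0.0, -0.73, -0.09, -0.49]
```

Call:
move_arm(series=[[[-0.07, 0.56, 0.1, -0.9, -0.1, -0.3, 0], [-0.07, 0.56, 0, -0.87, -0.1, -0.26, 0], [-0.07, 0.56, 0, -0.85, -0.1, -0.3, 0], [-0.07, 0.56, 0, -0.83, -0.1, -0.34, 0], [-0.07, 0.56, 0, -0.81, -0.1, -0.38, 0], [-0.07, 0.56, 0, -0.78, -0.09, -0.42, 0], [-0.07, 0.56, 0, -0.76, -0.09, -0.46, 0], [-0.07, 0.56, 0, -0.73, -0.09, -0.49, 0]]])

```text
clock: 25.35
tool_pos: [0.5032, -0.0875, 0.2265]
eef_rot: [0.038, 0.767, 0.046, -0.639]
force: [1.7, -0.3, -0.6]
width: 0.0156
```

```bash
python3 arc.py 0.84 0.44 10.5 6 8; python3 - <<'E'
from h import *
snap('wrist','w18'); snap('scene','s18'); p=np.load('pics/s18.npz')['p']; cv2.imwrite('pics/crop18.png',cv2.resize(p[120:320,110:310,::-1],None,fx=3,fy=3,interpolation=cv2.INTER_CUBIC))
E
```

```text
t 25.35 F [ 1.7 -0.3 -0.6] hook case [-0.03908609  0.00027629] 0.24562894274915145 ang 0.8675271472772091
[-0.07, 0.53, -0.03, -0.84, -0.12, -0.75]
[-0.07, 0.56, -0.0, -0.66, -0.08, -0.56]
[-0.07, 0.56, -0.0, -0.63, -0.07, -0.59]
[-0.07, 0.56, 0.0, -0.59, -0.07, -0.62]
[-0.07, 0.56, 0.0, -0.55, -0.07, -0.65]
[-0.07, 0.56, 0.0, -0.52, -0.06, -0.68]
[-0.07, 0.56, -0.0, -0.48, -0.06, -0.7]
[-0.07, 0.56, -0.0, -0.43, -0.05, -0.72]
```

View pics/crop18.png

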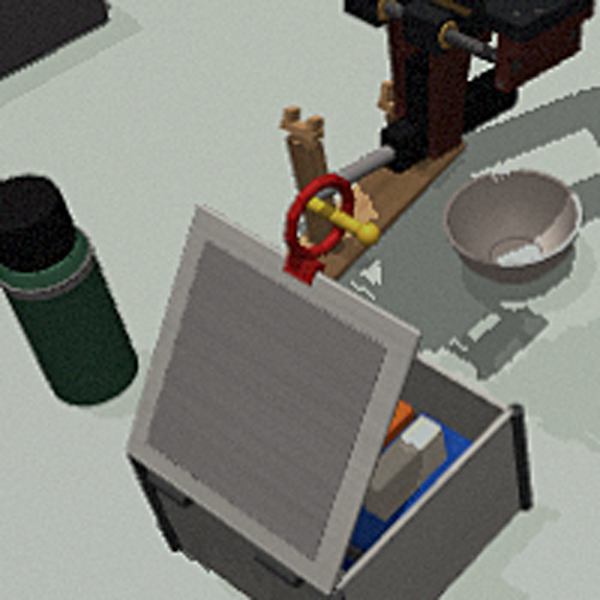

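View pics/w18.png

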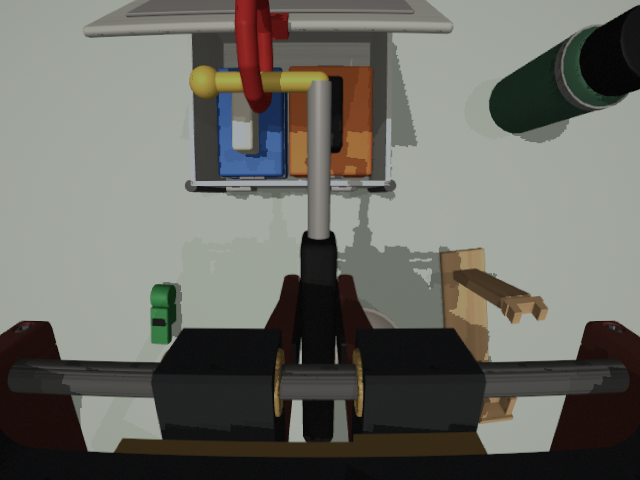

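The lid is following the hook and the pole isn't slipping, so I'll carry on.

Call:
move_arm(series=[[[-0.07, 0.53, 0, -0.75, -0.1, -0.65, 0], [-0.07, 0.56, 0, -0.66, -0.08, -0.56, 0], [-0.07, 0.56, 0, -0.63, -0.07, -0.59, 0], [-0.07, 0.56, 0, -0.59, -0.07, -0.62, 0], [-0.07, 0.56, 0, -0.55, -0.07, -0.65, 0], [-0.07, 0.56, 0, -0.52, -0.06, -0.68, 0], [-0.07, 0.56, 0, -0.48, -0.06, -0.7, 0], [-0.07, 0.56, 0, -0.43, -0.05, -0.72, 0]]])

```text
clock: 26.45
tool_pos: [0.4572, -0.093, 0.1746]
eef_rot: [0.04, 0.742, 0.044, -0.668]
force: [-0.0, -0.2, -0.4]
width: 0.0154
```

```bash
python3 arc.py 0.44 0.07 6 0 8; python3 - <<'E'
from h import *
snap('wrist','w19'); 
E
```

```text
t 26.45 F [-0.  -0.2 -0.4] hook case [-0.08415948  0.00018108] 0.18597810798794037 ang 0.46072917743959013
[-0.07, 0.73, -0.03, -0.48, -0.07, -0.74]
[-0.09, 0.74, 0.0, -0.33, -0.04, -0.66]
[-0.09, 0.74, -0.0, -0.29, -0.03, -0.68]
[-0.09, 0.74, 0.0, -0.25, -0.03, -0.69]
[-0.09, 0.74, -0.0, -0.21, -0.03, -0.7]
[-0.09, 0.74, -0.0, -0.17, -0.02, -0.71]
[-0.09, 0.74, 0.0, -0.13, -0.02, -0.71]
[-0.09, 0.74, -0.0, -0.09, -0.01, -0.72]
```

View pics/w19.png

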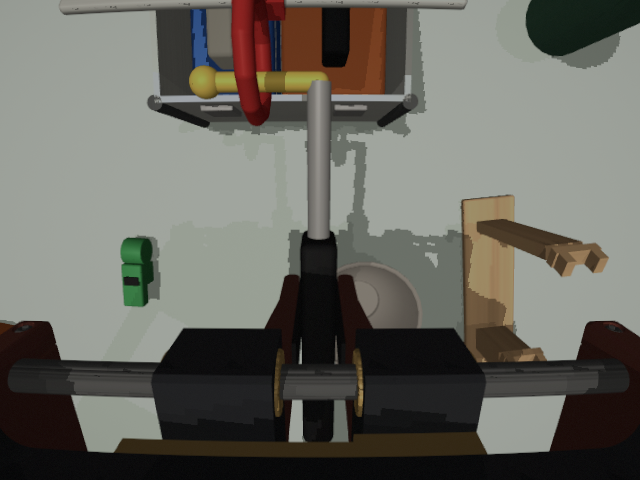

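Call:
move_arm(series=[[[-0.07, 0.73, 0, -0.4, -0.06, -0.68, 0], [-0.09, 0.74, 0, -0.33, -0.04, -0.66, 0], [-0.09, 0.74, 0, -0.29, -0.03, -0.68, 0], [-0.09, 0.74, 0, -0.25, -0.03, -0.69, 0], [-0.09, 0.74, 0, -0.21, -0.03, -0.7, 0], [-0.09, 0.74, 0, -0.17, -0.02, -0.71, 0], [-0.09, 0.74, 0, -0.13, -0.02, -0.71, 0], [-0.09, 0.74, 0, -0.09, -0.01, -0.72, 0]]])

```text
clock: 27.5
tool_pos: [0.4388, -0.0954, 0.1191]
eef_rot: [0.042, 0.706, 0.042, -0.706]
force: [0.2, 0.9, -0.9]
width: 0.0164
```

```bash
python3 arc.py 0.07 -0.06 0 0 4; python3 - <<'E'
from h import *
snap('wrist','w20'); snap('scene','s20');p=np.load('pics/s20.npz')['p']; cv2.imwrite('pics/crop20.png',cv2.resize(p[150:350,130:330,::-1],None,fx=3,fy=3,interpolation=cv2.INTER_CUBIC))
E
```

```text
t 27.5 F [ 0.2  0.9 -0.9] hook case [-1.02119305e-01  5.56799783e-06] 0.12010788118667491 ang 0.08773803144723265
[0.01, 0.02, -0.03, -0.17, -0.02, -0.66]
[0.0, 0.0, 0.0, -0.02, -0.0, -0.6]
[0.0, 0.0, 0.0, -0.0, -0.0, -0.6]
[0.0, 0.0, 0.0, 0.02, 0.0, -0.6]
```

View pics/crop20.png

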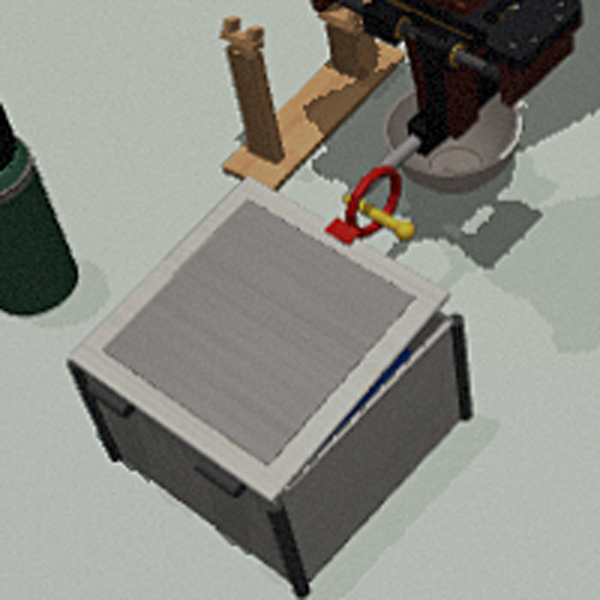

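View pics/w20.png

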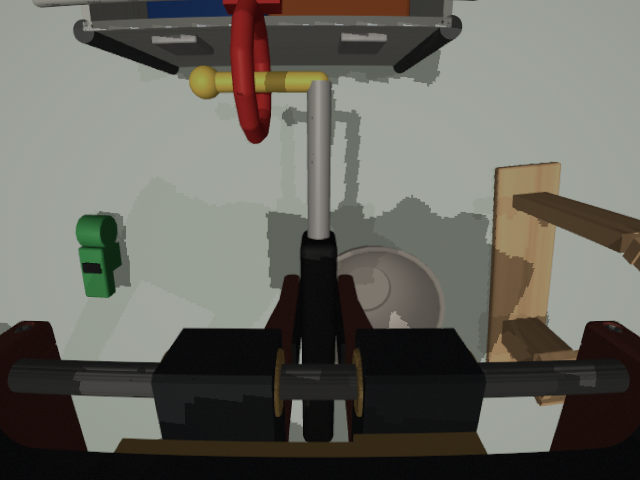

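Call:
move_arm(series=[[[0, 0, 0, -0.12, -0.02, -0.6, 0], [0, 0, 0, -0.02, 0, -0.6, 0], [0, 0, 0, 0, 0, -0.6, 0], [0, 0, 0, 0, 0, -0.5, 0], [0, 0, 0, 0, 0, -0.3, 0], [0, 0, 0, 0, 0, 0, 0], [0, 0, 0, 0, 0, 0, 0], [0, 0, 0, 0, 0, 0, 0]]])

```text
clock: 28.6
tool_pos: [0.4374, -0.0956, 0.0937]
eef_rot: [0.042, 0.706, 0.042, -0.705]
force: [-0.2, 0.6, -1.8]
width: 0.0159
```

```bash
cat > lid.py <<'E'
from h import *
import sys
f=sys.argv[1]; snap('scene',f); p=np.load('pics/%s.npz'%f); C=cam('scene'); vv,uu=np.mgrid[0:480,0:640]
P=pts(C,np.c_[uu.ravel(),vv.ravel()],p['d']).reshape(480,640,3); c=(P[...,:2]-CASE)@Rz(CY)
m=(abs(c[...,0])<.065)&(abs(c[...,1])<.07)&(P[...,2]>.095)&(P[...,2]<.2)
A=np.c_[c[m],np.ones(m.sum())]
for _ in range(3):
    k=np.linalg.lstsq(A,P[m][:,2],rcond=None)[0]; e=abs(P[...,2]-(c@k[:2]+k[2])); m&=e<.004; A=np.c_[c[m],np.ones(m.sum())]
print('lid n',m.sum(),'open rad',np.arctan(-k[0]),'yslope',k[1],'z0',k[2])
h=hookpos(); print('hook case',Rz(-CY)@(h[:2]-CASE),h[2]); o=ctrl.get_obs(); print(o['clock'],o['force'].round(1),o['width'])
cv2.imwrite('pics/crop%s.png'%f,cv2.resize(p['p'][150:350,130:330,::-1],None,fx=3,fy=3,interpolation=cv2.INTER_CUBIC))
E
python3 lid.py s21
```

```text
lid n 4498 open rad 0.002207141472516424 yslope -0.0007822278467488203 z0 0.11180477986939848
hook case [-1.03466683e-01 -2.61132994e-05] 0.0947763835080173
28.65 [ 0.1  0.5 -1.5] 0.01613335185075337
```

View pics/crops21.png

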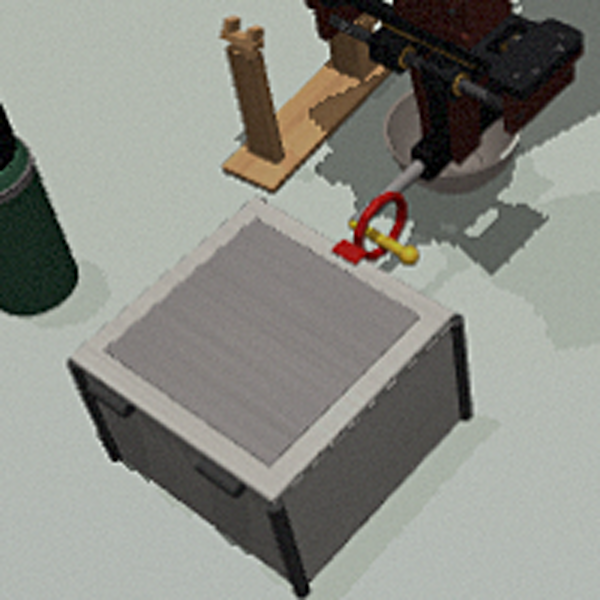

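Call:
move_arm(series=[[[0, 0, 0, 0, 0, -0.2, 0], [0, 0, 0, 0, 0, -0.2, 0], [0, 0, 0, 0, 0, -0.2, 0], [0, 0, 0, 0, 0, 0, 0], [0, 0, 0, 0, 0, 0, 0], [0, 0, 0, 0, 0, 0, 0], [0, 0, 0, 0, 0, 0, 0], [0, 0, 0, 0, 0, 0, 0]]])

```text
clock: 29.65
tool_pos: [0.4375, -0.0957, 0.0876]
eef_rot: [0.042, 0.706, 0.042, -0.705]
force: [-0.8, -0.2, 1.6]
width: 0.0156
```

```bash
python3 lid.py s22
```

```text
lid n 4456 open rad -0.007843035663511626 yslope -0.0014599902986918711 z0 0.11104994941534448
hook case [-1.0339668e-01 -4.4006655e-05] 0.08874176496557826
29.7 [0.1 0.2 0.2] 0.015958891694703027
```

Call:
move_arm(series=[[[0, 0, 0, 0, 0, -0.2, 0], [0, 0, 0, 0, 0, -0.1, 0], [0, 0, 0, 0, 0, 0, 0], [0, 0, 0, 0, 0, 0, 0], [0, 0, 0, 0, 0, 0, 0], [0, 0, 0, 0, 0, 0, 0], [0, 0, 0, 0, 0, 0, 0], [0, 0, 0, 0, 0, 0, 0]]])

```text
clock: 30.7
tool_pos: [0.4374, -0.0956, 0.0846]
eef_rot: [0.042, 0.706, 0.042, -0.705]
force: [-1.0, -1.5, -0.1]
width: 0.0159
```

```bash
python3 lid.py s23; python3 - <<'E'
from h import *
snap('wrist','w23')
E
```

```text
lid n 4461 open rad -0.0073564064788315215 yslope -0.0015016194181232956 z0 0.11106696041689566
hook case [-1.03519648e-01 -8.28679387e-06] 0.08568646006562734
30.75 [-0.6 -0.1  1.2] 0.016118911835571157
```

View pics/w23.png

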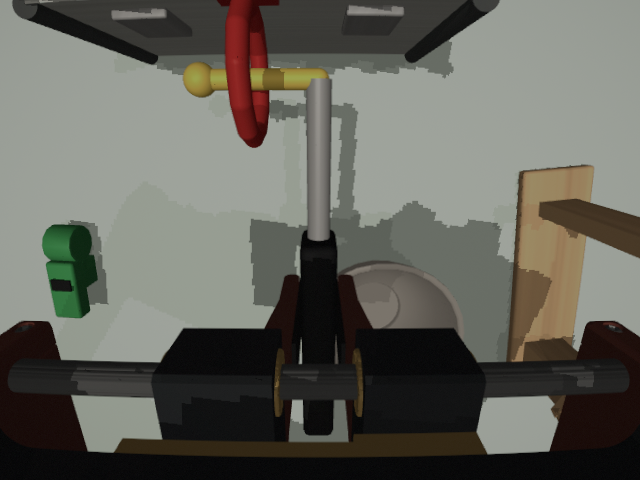

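Call:
move_arm(series=[[[0, 0, 0, 0, 0, 0.7, 0], [0, 0, 0, 0, 0, 0.7, 0], [0, 0, 0, 0, 0, 0, 0], [0, 0, 0, 0.18, -1.5, 0, 0], [0, 0, 0, 0.18, -1.5, 0, 0], [0, 0, 0, 0.18, -1.5, 0, 0], [0, 0, 0, 0.18, -1.5, 0, 0], [0, 0, 0, 0, 0, 0, 0]]])

```text
clock: 31.8
tool_pos: [0.4451, -0.1572, 0.0986]
eef_rot: [0.042, 0.707, 0.041, -0.705]
force: [0.0, -0.3, -1.4]
width: 0.0159
```

```bash
python3 lid.py s24; python3 - <<'E'
from h import *
snap('wrist','w24'); o,R,p=now(); print(p,o['qpos'])
E
```

```text
lid n 4469 open rad -0.007721733376242732 yslope -0.001158657461785284 z0 0.11102401909375358
hook case [-0.103498   -0.06122094] 0.09955252148795668
31.85 [-0.5  0.2 -1.4] 0.015728979301908627
[ 0.44432615 -0.1556642   0.09841054] [-4.84371618e-01  3.52108017e-01  1.93115628e+00  8.62987005e-04
  8.57890434e-01  9.67555553e-01]
```

View pics/w24.png

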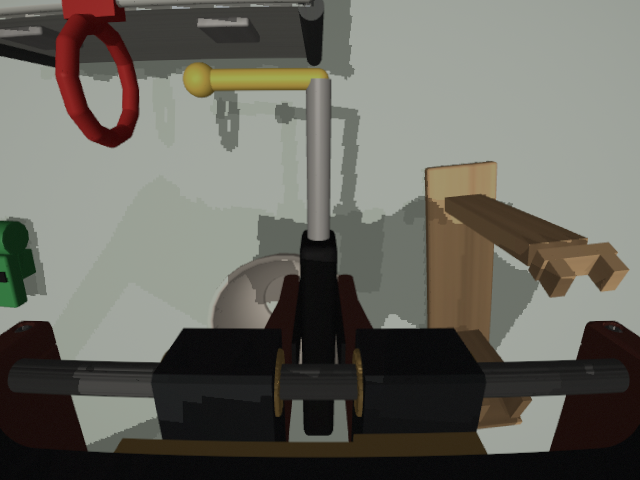

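View pics/crops24.png

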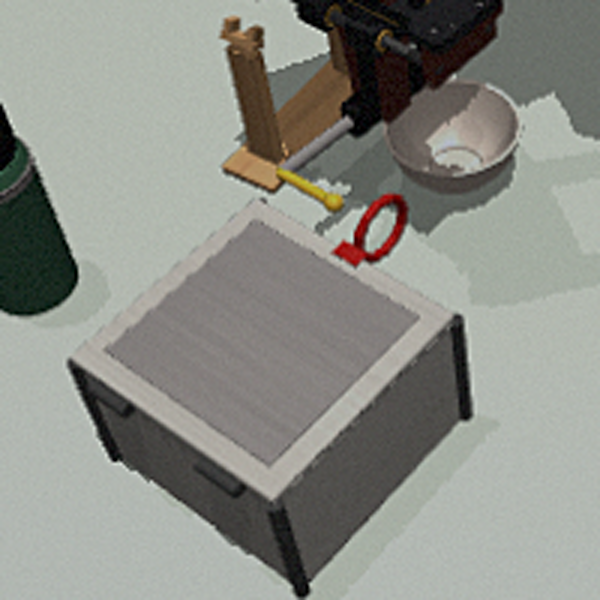

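Call:
move_arm(series=[[[0, 0, 0, 0, 0, 2, 0], [0, 0, 0, 0, 0, 5, 0], [0, 0, 0, 0, 0, 5, 0], [0, 0, 0, 0, 2, 2, 0], [0, 0, 0, 0, 5, 0, 0], [0, 0, 0, 0, 5.5, 0, 0], [0, 0, 0, 0.5, 5.5, 0, 0], [0, 0, 0, 1, 5.5, 0, 0]]])

```text
clock: 32.9
tool_pos: [0.4585, 0.0815, 0.2386]
eef_rot: [0.042, 0.706, 0.042, -0.706]
force: [0.4, -1.2, -2.0]
width: 0.0161
```

Call:
move_arm(series=[[[0, 0, 0, 1, 4, 0, 0], [0, 0, 0, 1, 3, -2, 0], [0, 0, 0, 1, 2, -3, 0], [0, 0, 0, 0, 0, -3.5, 0], [0, 0, 0, 0, 0, -3, 0], [0, 0, 0, 0, 0, -3, 0], [0, 0, 0, 0, 0, -1, 0], [0, 0, 0, 0, 0, 0, 0]]])

```text
clock: 33.9
tool_pos: [0.489, 0.1695, 0.0833]
eef_rot: [-0.042, -0.706, -0.042, 0.706]
force: [0.4, 0.8, -1.1]
width: 0.0155
```

```bash
cat > pp.py <<'E'
from h import *
import sys
f=sys.argv[1]; snap('wrist',f); snap('scene',f+'s'); snap('top',f+'t'); o,R,p=now(); print(o['clock'],p,R[:,0],o['force'],o['width'])
for n,g in(('wrist',f),('scene',f+'s')):
    z=np.load('pics/%s.npz'%g); C=cam(n,g); q=z['p'].astype(int); d=z['d']; vv,uu=np.mgrid[0:480,0:640]
    P=pts(C,np.c_[uu.ravel(),vv.ravel()],d).reshape(480,640,3)
    y=(q[...,0]>1.7*q[...,2])&(q[...,1]>1.35*q[...,2])&(q[...,0]>80)&(abs(P[...,0]-p[0]-.1)<.04)&(abs(P[...,1]-p[1]-.04)<.06)&(P[...,2]<.2)&(P[...,2]>.0)
    if y.sum()>20: print(n,'prong top z etc',np.percentile(P[y],[3,50,97],axis=0).round(4).tolist())
E
python3 pp.py w25
```

```text
34.05 [0.49050891 0.16966955 0.08470079] [ 3.22915235e-03  3.36808580e-04 -9.99994730e-01] [-0.88137784  0.65532849 -1.28211002] 0.015608765313212284
wrist prong top z etc [[0.5777, 0.1828, 0.0913], [0.5842, 0.209, 0.0939], [0.5896, 0.2302, 0.0967]]
scene prong top z etc [[0.5803, 0.1808, 0.0916], [0.5862, 0.2091, 0.0954], [0.59, 0.2315, 0.099]]
```

View pics/w25s.png

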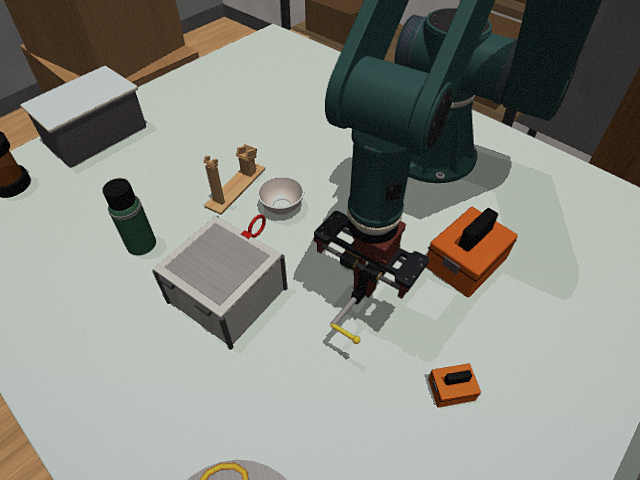

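View pics/w25.png

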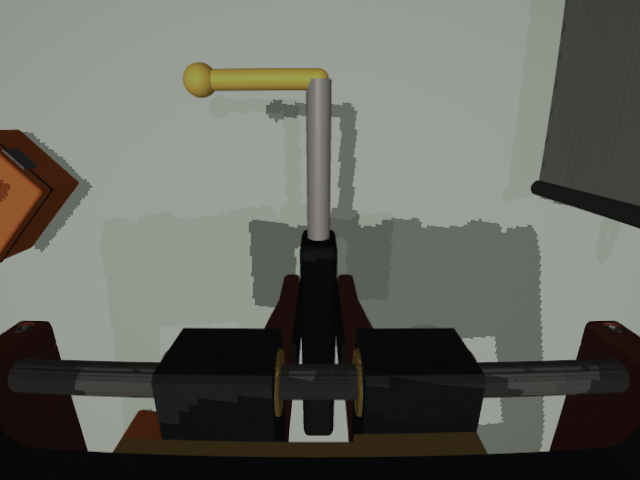

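Call:
move_arm(series=[[[-0.35, 2.9, 0, 0, 0, -1, 0], [0, 0, 0, 0, 0, -2, 0], [0, 0, 0, 0, 0, -2, 0], [0, 0, 0, 0, 0, -1, 0], [0, 0, 0, 0, 0, -0.5, 0], [0, 0, 0, 0, 0, 0, 0], [0, 0, 0, 0, 0, 0, 0], [0, 0, 0, 0, 0, 0, 0]]])

```text
clock: 35.05
tool_pos: [0.49, 0.1695, 0.0191]
eef_rot: [-0.043, -0.688, -0.041, 0.723]
force: [0.6, -0.7, -1.2]
width: 0.0161
```

```bash
python3 pp.py w26
```

```text
35.2 [0.48976589 0.1694254  0.01880593] [-0.04897289 -0.0061447  -0.99878121] [-0.07307554 -0.26623424 -1.69896695] 0.016126595146803223
wrist prong top z etc [[0.5788, 0.1822, 0.0222], [0.5855, 0.2091, 0.0247], [0.591, 0.2302, 0.0275]]
scene prong top z etc [[0.5803, 0.1815, 0.0219], [0.5862, 0.2092, 0.0253], [0.5906, 0.2311, 0.0291]]
```

Call:
move_arm(series=[[[0, 0, 0, 0, 0, -0.25, 0], [0, 0, 0, 0, 0, -0.25, 0], [0, 0, 0, 0, 0, 0, 0], [0, 0, 0, 0, 0, 0, 0.4], [0, 0, 0, 0, 0, 0, 0.4], [0, 0, 0, 0, 0, 0, 0.4], [0, 0, 0, 0, 0, 0, 0.5], [0, 0, 0, 0, 0, 0, 0.5]]])

```text
clock: 36.2
tool_pos: [0.4897, 0.1694, 0.0136]
eef_rot: [-0.043, -0.688, -0.041, 0.723]
force: [-0.2, -0.2, 0.6]
width: 0.0439
```

Call:
move_arm(series=[[[0, 0, 0, 0, 0, 1, 0.5], [0, 0, 0, 0, 0, 3, 0.5], [0, 0, 0, 0, 0, 5, 0.5], [0, 0, 0, 0, 0, 5, 0.5], [0, 0, 0, 0, 0, 4, 0.5], [0, 0, 0, 0, 0, 0, 0.5], [0, 0, 0, 0, 0, 0, 0.5], [0, 0, 0, 0, 0, 0, 0.5]]])

```text
clock: 37.2
tool_pos: [0.4884, 0.1691, 0.1922]
eef_rot: [-0.043, -0.687, -0.041, 0.724]
force: [0.6, 0.6, 0.6]
width: 0.044
```

```bash
python3 pp.py w27; python3 lid.py s27; python3 - <<'E'
from h import *
z=np.load('pics/w27.npz'); C=cam('wrist','w27'); q=z['p'].astype(int); vv,uu=np.mgrid[0:480,0:640]; P=pts(C,np.c_[uu.ravel(),vv.ravel()],z['d']).reshape(480,640,3)
g=(q.sum(2)<130)&(abs(P[...,0]-.47)<.09)&(abs(P[...,1]-.165)<.03)&(P[...,2]>.012)&(P[...,2]<.08)
print('grip top',g.sum(),np.percentile(P[g],[3,50,97],axis=0).round(4).tolist())
E
```

```text
37.35 [0.48888649 0.16921467 0.19243681] [-0.05170082 -0.00668723 -0.99864023] [0.76443258 0.51167154 0.59071206] 0.043717870298530824
wrist prong top z etc [[0.5784, 0.1826, 0.0139], [0.5849, 0.2093, 0.0161], [0.5902, 0.2304, 0.0189]]
scene prong top z etc [[0.5802, 0.182, 0.0117], [0.5858, 0.2091, 0.0167], [0.5901, 0.2307, 0.0207]]
lid n 4469 open rad -0.007827494095278846 yslope -0.0009518373269640223 z0 0.11103124323604657
hook case [-0.02090206  0.25685474] 0.18842221704506573
37.4 [-0.6 -0.3 -0.4] 0.04403923474988224
grip top 1738 [[0.421, 0.1577, 0.0232], [0.4765, 0.1681, 0.0254], [0.5218, 0.1784, 0.0268]]
```

View pics/w27s.png

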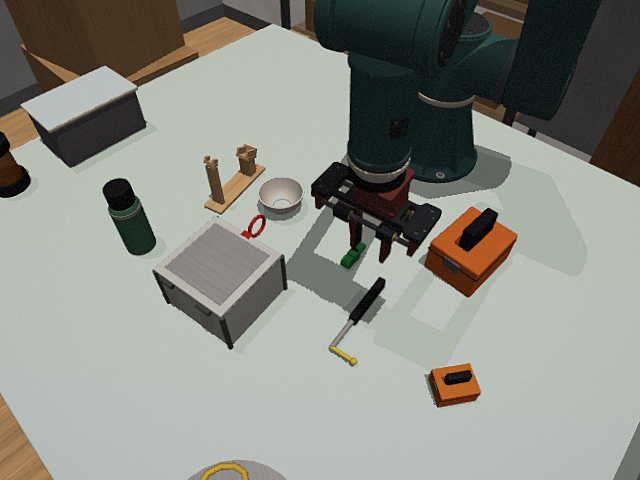

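View pics/w27.png

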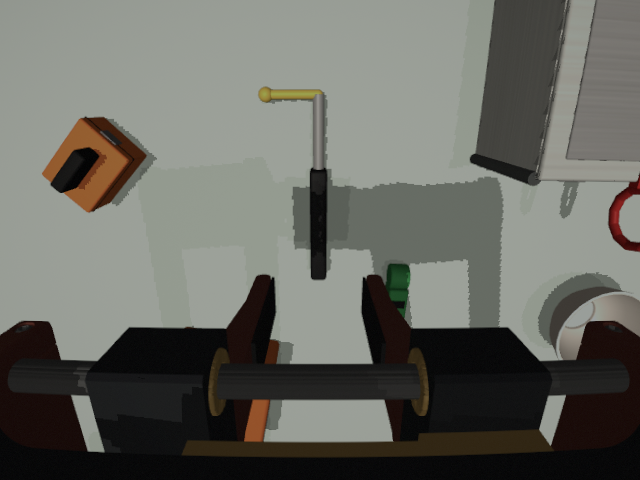

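The pole lies flat (grip top at 26 mm, prong top at 16 mm), the lid is shut, and the gripper is clear of everything. Handing in.

```bash
python3 -c "
from plant import ctrl
print(ctrl.finish_job())"
```

```text
the job is handed in; nothing more can be done
None
```

I packed both kit boxes, drew the lid shut with the hook, unhooked the pole and laid it flat on the shelf. I handed the job in at about 37 s; it reports no verdict, so what follows is from my own checks.

- **Boxes:** The orange (the 100×78 mm, middle-sized one) and the blue stand side by side on the case floor. Both tops measured about 58 mm and level. They were last seen before the lid closed.
- **Hook and lid:** The hook went through the eye with no noticeable force, with the lid at about 1.25 rad. The prong stayed in the ring all the way down. The lid reads −0.008 rad, within measuring error of level, and did not change when the hook was withdrawn.
- **Pole:** It lies flat at about (0.49, 0.17) m. The grip top is at 26 mm and the prong top at about 16 mm, so the grip middle and hook are both about 13 mm up.
- **Rest of the scene:** The gripper is 19 cm up and touching nothing. The bowl, whistle and flask look where they were in the last pictures, but I did not re-measure them.
- **Slip and disagreement:** The pole turned about 3° in the jaws in the last push on the lid. I corrected for that before laying it down. My first yaw estimates for the pole on its rest disagreed (11° to 16°). A view from directly above settled it at 12.8°.

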